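# Make up two pottery-class kits in shadow-cut trays

### The arm

A 7-joint arm with a two-finger parallel gripper is mounted at the origin on the work surface. World frame = base frame: x ahead of the robot, y to its left, z up, the work surface at z = 0. Lengths are in mm, angles in rad, forces in N, time in s.
With the tool pointing down it reaches from about 350 to 900 mm from the base axis. Payload 19.9 kg.
Tool frame: the origin (TCP) lies midway between the tips of the shut fingers; the grasp point (between the pads) lies 19 mm behind it; x points along the fingers, y is the direction in which the jaws open and shut, and the axes are right-handed (so a half turn about x gives the same grasp; the last joint's range is limited). The gripper opens to 85 mm and grips with 20 to 120 N. Pads are 22 mm wide; open, the fingers measure 114 mm over their backs; the gripper's body (76 mm by 85 mm) begins 54 mm behind the grasp point. The pads swing forward as they close: fully open they stand 13 mm farther back than shut.
Start: joints at [1.169, 0.417, -0.01, 1.614, 0.005, 1.111, -0.053], TCP at [220.633, -584.741, 231.26] pointing down, gripper open.
Joint ranges: [-2.81, 2.81], [-0.39, 2.02], [-1.27, 1.25], [0.06, 2.57], [-1.19, 4.33], [0.19, 2], [-2.82, 2.82]. Speed limits (rad/s): [1.89, 1.89, 2.39, 2.39, 3.01, 3.01, 3.01].

### API

Orientations are given as [roll, pitch, yaw] about the fixed x, y, z axes, in that order (R = Rz(yaw) Ry(pitch) Rx(roll)).
In Python, from rig import r gives the robot as it stands.
- The arm moves only by the tool step_arm, never from a script. Its argument "plan" is one flat list of numbers, 7 for each row, row after row: the finger opening in cm, from 0 to 8.54, then the shift along the tool's x, y, z in cm, then the turn, a rotation vector about the tool's x, y, z in rad. In form: [jaw, dx, dy, dz, wx, wy, wz, jaw, dx, dy, dz, wx, wy, wz, ...]. A call has 1 to 12 rows; each row is the pose to reach, as a shift and turn from the pose measured when the call began, along the tool's axes at that moment; what a row does not reach only later rows make up. A row lasts 1/8 s, in which the tool goes at most 62.5 mm and 10.7 degrees, less where a joint would pass 70% of its speed; a pose out of reach is approached as far as the arm can. A call with a gripper value outside its range is refused whole. The fingers move at their own pace and stop on an object; "squeeze" is the grip in N (left out, the last holds). Time passes only in rows, so rows that repeat a pose let the fingers close. It gives the time, the measured TCP pose, the force and the opening at its end, in the units of the state.
- r.get_state(): the state, without advancing time (a new reading comes with each control period).
- r.camera(name): name is "scene" or "top" or "wrist"; returns a dict with "color" (400x640x3 uint8, red, green, blue), "mtx" (3x3 intrinsics, pixels), "world_from_camera" (4x4, takes a point from camera to world coordinates). Camera axes: x right, y up, looking along -z (the intrinsics and any distortion apply to the point x, -y, -z); pixel columns grow to the right and rows downward; lengths in mm; the calibration is good to about 2 mm. A picture is of the moment at which its call begins. There is no depth.
- r.job_done(): hands the job in, once; it reports no verdict.
Trained networks look in a picture, given as the dict that the camera call returned (one of the last four; its "shot" number tells which), for a name from the list of things; names that differ only in an ending like _2 or _b are one class to them, and where a whole thing is asked for, a point or a joint stands for the part that bears it (a point fixed in the world has none). Each returns a list of dicts, best first, with "p" (0 to 1); they miss things now and then, are a little off and sometimes report something else, mostly with a low value. They report only what shows in the picture. A call takes as long as a camera call. They do not tell look-alikes from the thing itself.
- r.recognise(name, picture): "bbox" ([centre column, centre row, width, height] in pixels, round what is visible of it).
- r.trace(name, picture): "pixels" (400x640 bool, what is visible of it) and "bbox" ([centre column, centre row, width, height] in pixels, round what is visible of it).
The state is a dict: "time": time; "joint_pos": joint angles; "qvel": joint speeds; "tau": joint torques, N m; "ee_pos": TCP position; "tcp_rot": TCP orientation; "wrist_force": force on the tool from outside, world axes, zero at the start; "torque": the same for the moment, N m; "opening": opening from 0.0 (shut) to 1.0 (fully open).
Only numpy, scipy, OpenCV 4.12 (cv2) and the standard library are available. Lean on these libraries where they do the work, as an engineer would, in place of code of your own. Each camera call takes 0.05 s, during which the arm holds its last target.

### The job

Make up the two kits for the pottery class from the stock on the bench: the paddle, the kidney rib and the water pot go into the wide tray with three cut-outs (coil-pot kit), the tile cutter and the pattern stamp into the narrow tray with two (tile kit). Lay each one right way up, flat on the bottom of the cut-out made to its outline; set the earthenware pot down gently, without dropping it. The loop tool, the cup and the wooden knife belong to neither kit: leave them where they lie.

Things in the scene. Friction and masses are not known exactly. Their poses are not given: they have to be found in the camera images.
- pot_tray: Coil-pot kit tray, fixed, left or right: wooden board 222 (x) x 180 (y) x 12 mm high, three 6 mm deep cut-outs (dark bottoms at z = 6 mm), 6 mm larger all round than their tools. Origin: centre of underside. A seated tool's origin, in the tray's axes (mm): paddle (42.5, -46), in line, handle to -x; kidney rib (-42.5, 45.5), in line, hollow side to -y; water pot (63, 40)
- tile_tray: Tile kit tray, fixed, on the side opposite the other tray: wooden board 212 (x) x 104 (y) x 12 mm high, two 6 mm deep cut-outs (dark bottoms at z = 6 mm): oblong 96 x 58 mm, long along x, centred at (-44, 0) mm for the tile cutter; square 66 x 66 mm at (59, 0) mm for the stamp. Origin: centre of underside. Tools lie in line with the tray, either way round
- paddle: Pale wooden clay paddle lying flat: blade 100 (x) x 52 (y) x 20 mm high, round handle 20 mm thick running 85 mm from the blade's end to -x (185 mm overall). Origin: under the centre of the blade; centre of mass about 19 mm from it towards the handle. 90 g
- kidney_rib: Dark wooden kidney rib lying flat, 14 mm thick: a bean-shaped curved band 36 mm wide with round ends, 105 mm long (x), 47 mm over all in y. Origin: on the underside at the middle of the waist, 18 mm from the outer (+y) edge and 18 mm from the hollow (-y) edge; the two ends reach to y = -29 mm. 45 g
- water_pot: Small round red-brown earthenware water pot, open at the top, 64 mm outside diameter (straight-sided from 16 mm up), 46 mm tall, wall 4 mm. Origin: centre of its underside, z up. Its yaw does not matter. 120 g
- tile_cutter: Oblong steel tile cutter: an open frame standing on its edge, 84 (x) x 46 (y) x 38 mm tall, wall 3 mm, open top and bottom. Origin: centre of its underside. 100 g
- stamp: Wooden pattern stamp: square block 54 x 54 x 16 mm with a bar handle on top, 46 mm long (x), 22 mm thick (y), reaching from 16 to 48 mm height. Origin: centre of its underside. 80 g
- loop_tool: Loop turning tool lying beyond the stock, 162 mm long (x), 13 mm thick wooden handle with a 28 mm wide steel loop at +x. Not part of either kit. Origin: under its middle
- bisque_cup: White unglazed cup, 62 mm across the rim, 65 mm tall, upright. Not part of either kit. Origin: centre of its underside
- wood_knife: Wooden modelling knife, 147 mm long (x), 16 mm wide, 10 mm thick, lying at the left edge of the stock. Not part of either kit. Origin: under its middle
Things that resemble listed ones, but are neither listed nor needed, are in the scene too. What is shaped like the stamp but green or pink is not meant. Of the things that look like the tile_cutter, take the one that is farthest to the robot's right at the start.

How it is judged:
By the outcome, as a careful person would: the job done as asked, in the order asked, and still so for the second after the job is handed in, with the robot touching nothing.
It also fails if it takes over 144 s, if anything falls off the work surface, if the arm or the gripper's body presses on something with over 40 N, if the wrist force passes 120 N, or if a joint passes its speed limit or range.

## Working session

There is one attempt and no reset: what is moved stays moved. The work goes in short steps, Python scripts to look and compute and a tool call to move; the robot and the scene stay as the last step left them, time stands still between calls to the robot, and variables do not carry over. Pictures are saved under pics/ and viewed, and the job is handed in when it is done.

Besides the shell and the picture viewer there is one more tool, called after "Request:" by a JSON object that holds its "op" and its "data", one argument or row to a line. step_arm: Moves the arm, as the interface text tells. Its arguments: {"type":"object","properties":{"plan":{"type":"array"},"squeeze":{"type":"number"}},"required":["plan"]}

```bash
ls; mkdir -p pics
python3 - <<'E'
from rig import r
import cv2
print(r.get_state())
for n in ["scene","top","wrist"]:
    c=r.camera(n); cv2.imwrite(f"pics/{n}0.png",c["color"][:,:,::-1]); print(n,c["mtx"].tolist(),c["world_from_camera"].round(3).tolist(),[k for k in c])
E
```

```text
pics
{'time': 0.0, 'joint_pos': array([ 1.16849981,  0.41802588, -0.01031569,  1.61420339,  0.00467991,
        1.1106961 , -0.05297626]), 'qvel': array([-4.55353505e-04, -5.99044341e-04,  2.62898903e-04, -5.62413345e-05,
       -3.74021637e-04,  9.27511924e-04,  3.48954280e-05]), 'tau': array([ 4.59738985e-04, -8.64445996e+01,  6.78809155e-01, -4.34907210e+01,
        1.89794489e-02,  7.42271222e-03,  9.40059704e-05]), 'ee_pos': array([ 220.50943515, -584.41688365,  230.61553227]), 'tcp_rot': array([-1.51564499,  1.5694877 ,  1.98677895]), 'wrist_force': array([-0.43910324,  0.06487763, -1.24065347]), 'torque': array([-0.01601726, -0.00844485, -0.03383744]), 'opening': 0.9993189222561061}
scene [[479.1054427772759, 0.0, 324.01674026488456], [0.0, 479.1054427772759, 190.16194936979215], [0.0, 0.0, 1.0]] [[0.058, -0.642, 0.765, 1397.473], [0.998, 0.052, -0.032, 9.779], [-0.02, 0.765, 0.644, 769.309], [0.0, 0.0, 0.0, 1.0]] ['color', 'mtx', 'world_from_camera', 'shot']
top [[470.13435862136566, 0.0, 322.2149016802372], [0.0, 470.13435862136566, 201.95642788317537], [0.0, 0.0, 1.0]] [[-0.004, 0.986, -0.169, 330.181], [-1.0, -0.005, -0.006, 33.369], [-0.006, 0.169, 0.986, 1080.085], [0.0, 0.0, 0.0, 1.0]] ['color', 'mtx', 'world_from_camera', 'shot']
wrist [[288.30245471501746, 0.0, 320.54156669773766], [0.0, 288.30245471501746, 196.97400366893922], [0.0, 0.0, 1.0]] [[0.353, 0.883, 0.308, 300.539], [-0.936, 0.334, 0.115, -554.722], [-0.001, -0.328, 0.945, 373.905], [0.0, 0.0, 0.0, 1.0]] ['color', 'mtx', 'world_from_camera', 'shot']
```

View pics/top0.png

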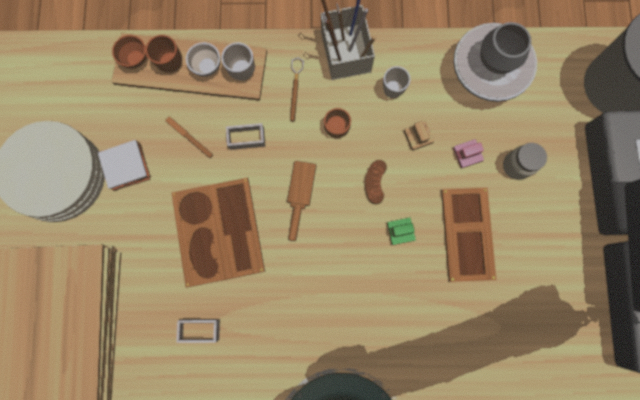

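View pics/scene0.png

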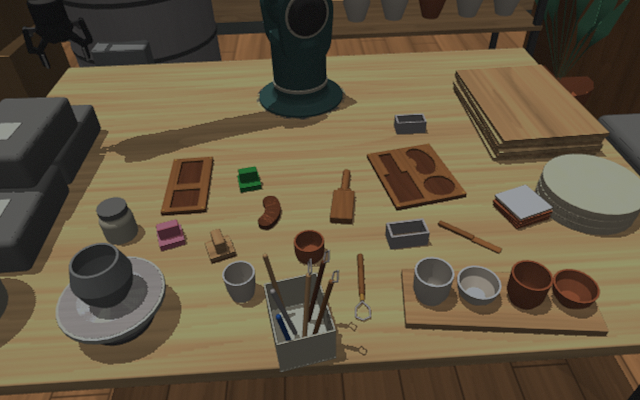

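View pics/wrist0.png

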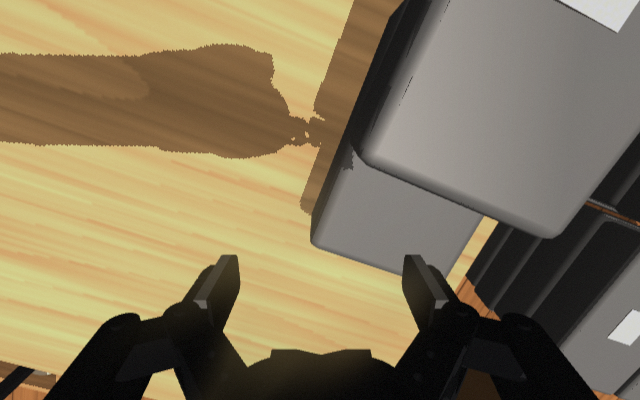

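Run:
```python
from rig import r
import cv2,pickle,numpy as np
out={}
names=["pot_tray","tile_tray","paddle","kidney_rib","water_pot","tile_cutter","stamp","loop_tool","bisque_cup","wood_knife"]
for n in ["top","scene"]:
    c=r.camera(n); out[n]=c
    for k in names:
        t=r.trace(k,c); out[n,k]=t
        print(n,k,[(round(float(d["p"]),2),np.round(d["bbox"]).astype(int).tolist(),int(d["pixels"].sum())) for d in t[:5]])
pickle.dump(out,open("first.pkl","wb"))
im=out["top"]["color"][:,:,::-1]
cv2.imwrite("pics/topA.png",cv2.resize(im[90:290,160:360],None,fx=3,fy=3,interpolation=cv2.INTER_CUBIC))
cv2.imwrite("pics/topB.png",cv2.resize(im[100:300,330:530],None,fx=3,fy=3,interpolation=cv2.INTER_CUBIC))
im=out["scene"]["color"][:,:,::-1]
cv2.imwrite("pics/scA.png",cv2.resize(im[90:290,140:400],None,fx=3,fy=3,interpolation=cv2.INTER_CUBIC))
```

```text
top pot_tray [(0.85, [217, 235, 88, 110], 7776)]
top tile_tray [(0.72, [470, 234, 56, 95], 4292), (0.65, [218, 234, 92, 106], 7669)]
top paddle [(0.58, [303, 200, 26, 79], 1325)]
top kidney_rib [(0.69, [375, 182, 16, 44], 623)]
top water_pot [(0.86, [338, 123, 29, 39], 721)]
top tile_cutter [(0.82, [244, 136, 40, 24], 625)]
top stamp [(0.71, [419, 135, 31, 31], 588), (0.68, [402, 233, 28, 25], 598), (0.67, [470, 151, 31, 31], 597)]
top loop_tool [(0.78, [294, 95, 4, 49], 271)]
top bisque_cup [(0.66, [395, 83, 29, 32], 719)]
top wood_knife [(0.82, [190, 138, 45, 40], 364), (0.37, [340, 124, 28, 32], 674)]
scene pot_tray [(0.97, [417, 178, 100, 65], 4250)]
scene tile_tray [(0.58, [186, 188, 54, 63], 2391)]
scene paddle [(0.86, [342, 196, 28, 51], 863)]
scene kidney_rib [(0.93, [269, 215, 22, 31], 551)]
scene water_pot [(0.92, [309, 248, 26, 34], 901)]
scene tile_cutter [(0.89, [408, 235, 43, 32], 1066), (0.79, [409, 126, 33, 20], 600)]
scene stamp [(0.83, [172, 237, 30, 34], 652), (0.7, [252, 178, 18, 24], 430), (0.67, [222, 246, 29, 34], 646)]
scene loop_tool [(0.6, [362, 285, 10, 54], 324), (0.44, [408, 235, 45, 31], 1050)]
scene bisque_cup [(0.6, [239, 282, 35, 39], 1137), (0.55, [472, 239, 62, 31], 396)]
scene wood_knife [(0.94, [471, 239, 62, 31], 425)]
```

View pics/topA.png

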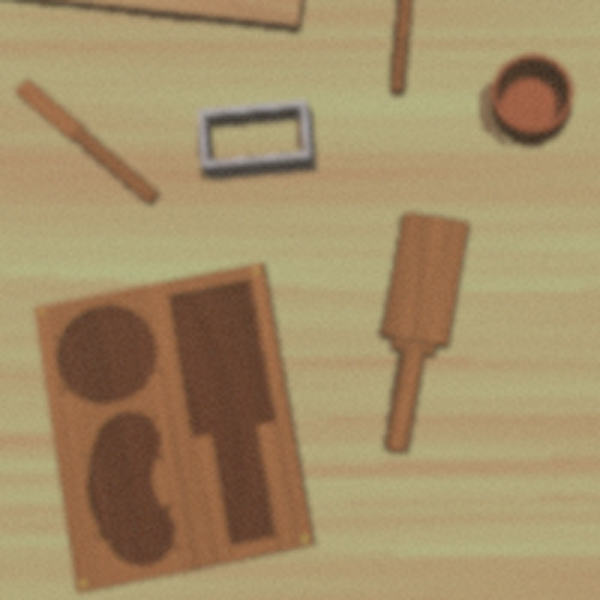

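View pics/topB.png

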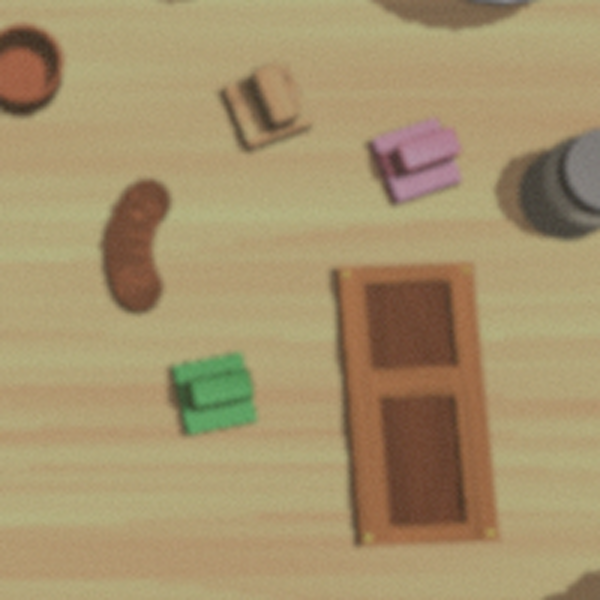

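View pics/scA.png

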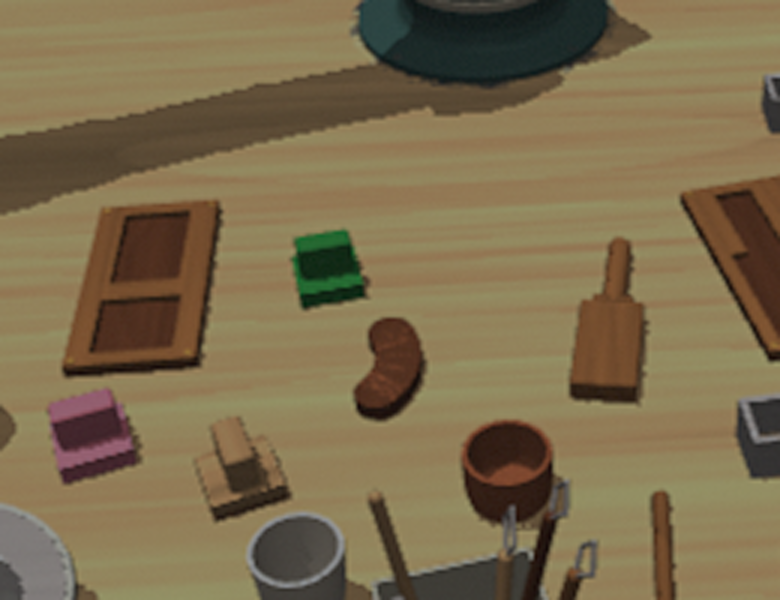

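```bash
cat > h.py <<'E'
import numpy as np,cv2
from scipy.optimize import minimize
def proj(c,P):
    T=np.linalg.inv(c["world_from_camera"]); p=np.asarray(P,float)@T[:3,:3].T+T[:3,3]
    p=p*[1,-1,-1]; q=p@np.asarray(c["mtx"]).T; return q[:,:2]/q[:,2:]
def ray(c,u,v,z):
    W=c["world_from_camera"]; d=np.linalg.inv(c["mtx"])@[u,v,1]; d=W[:3,:3]@(d*[1,-1,-1]); o=W[:3,3]
    return o+d*(z-o[2])/d[2]
def box(x0,x1,y0,y1,z0,z1): return np.array([[x,y,z] for x in(x0,x1) for y in(y0,y1) for z in(z0,z1)],float)
def cyl(x,y,rad,z0,z1,n=24):
    a=np.linspace(0,2*np.pi,n,endpoint=False); return np.array([[x+rad*np.cos(t),y+rad*np.sin(t),z] for t in a for z in(z0,z1)])
arc=np.linspace(-np.arctan2(34.5,48.6),np.arctan2(34.5,48.6),13)
M={"pot_tray":[box(-111,111,-90,90,0,12)],"tile_tray":[box(-106,106,-52,52,0,12)],
"paddle":[box(-50,50,-26,26,0,20),box(-135,-50,-10,10,2,18)],
"kidney_rib":[np.vstack([cyl(59.6*np.sin(a),59.6*np.cos(a)-59.6,18,0,14) for a in arc[i:i+2]]) for i in range(12)],
"water_pot":[np.vstack([cyl(0,0,24,0,1),cyl(0,0,32,16,46)])],
"tile_cutter":[box(-42,42,-23,23,0,38)],
"stamp":[box(-27,27,-27,27,0,16),box(-23,23,-11,11,16,48)],
"bisque_cup":[np.vstack([cyl(0,0,22,0,1),cyl(0,0,31,64,65)])],
"loop_tool":[box(-81,50,-6.5,6.5,0,13),box(50,81,-14,14,3,9)],"wood_knife":[box(-73.5,73.5,-8,8,0,10)]}
def place(P,x,y,yaw,z=0):
    c,s=np.cos(yaw),np.sin(yaw); return np.c_[P[:,0]*c-P[:,1]*s+x,P[:,0]*s+P[:,1]*c+y,P[:,2]+z]
def render(c,parts,pose,z=0):
    m=np.zeros((1600,2560),np.uint8)
    for P in parts:
        q=proj(c,place(P,*pose,z)); h=cv2.convexHull(((q+.5)*4).astype(np.float32))
        cv2.fillConvexPoly(m,np.round(h*16).astype(np.int32),255,cv2.LINE_AA,4)
    return cv2.resize(m,(640,400),interpolation=cv2.INTER_AREA)/255.
def fit(name,cm,start,z=0):
    "cm: list of (cam,mask float)"
    def f(p):
        s=0
        for c,m in cm:
            R=render(c,M[name],p*[1,1,.01],z); s+=1-np.minimum(R,m).sum()/np.maximum(R,m).sum()
        return s
    x0=np.array(start,float)*[1,1,100]
    sim=np.array([x0,x0+[10,0,0],x0+[0,10,0],x0+[0,0,12]])
    o=minimize(f,x0,method="Nelder-Mead",options=dict(initial_simplex=sim,xatol=.1,fatol=1e-4))
    return o.x*[1,1,.01],o.fun/len(cm)
def outline(im,c,name,pose,z=0,k=1,off=(0,0),col=(0,255,255)):
    m=(render(c,M[name],pose,z)>.5).astype(np.uint8)
    m=cv2.resize(m,None,fx=k,fy=k,interpolation=cv2.INTER_LINEAR)
    cs,_=cv2.findContours(m,cv2.RETR_EXTERNAL,cv2.CHAIN_APPROX_NONE); cv2.drawContours(im,cs,-1,col,1)
E
cat > fit1.py <<'E'
from h import *
import pickle
o=pickle.load(open("first.pkl","rb")); t,s=o["top"],o["scene"]
sel={"pot_tray":(0,0,.15),"tile_tray":(0,0,.04),"paddle":(0,0,-.12),"kidney_rib":(0,0,1.5),"water_pot":(0,0,0),"tile_cutter":(0,0,-1.5),"stamp":(0,2,.3),"loop_tool":(0,0,.0),"bisque_cup":(0,0,0),"wood_knife":(0,0,.8)}
img={n:cv2.resize(o[n]["color"][:,:,::-1],None,fx=3,fy=3,interpolation=cv2.INTER_CUBIC) for n in("top","scene")}
res={}
for k,(i,j,y) in sel.items():
    a,b=o["top",k][i],o["scene",k][j]
    st=ray(t,a["bbox"][0],a["bbox"][1],10)
    cm=[(t,a["pixels"].astype(float)),(s,b["pixels"].astype(float))]
    p,e=fit(k,cm,(st[0],st[1],y)); pt,et=fit(k,cm[:1],p); ps,es=fit(k,cm[1:],p)
    res[k]=p; print(k,p.round(3),round(e,3),"top",pt.round(3),round(et,3),"sc",ps.round(3),round(es,3))
    for n,c in(("top",t),("scene",s)): outline(img[n],c,k,p,k=3)
pickle.dump(res,open("poses.pkl","wb"))
cv2.imwrite("pics/fA.png",img["top"][230:870,480:1260]);cv2.imwrite("pics/fB.png",img["top"][300:880,900:1520]);cv2.imwrite("pics/fC.png",img["scene"][380:900,450:1240])
E
python3 fit1.py
```

```text
pot_tray [4.47796e+02 2.80163e+02 1.97000e-01] 0.019 top [4.48651e+02 2.80430e+02 1.97000e-01] 0.014 sc [4.46413e+02 2.79996e+02 1.98000e-01] 0.019
tile_tray [ 4.39424e+02 -2.93361e+02  3.20000e-02] 0.037 top [ 4.40782e+02 -2.93499e+02  2.80000e-02] 0.034 sc [ 4.38117e+02 -2.93169e+02  3.10000e-02] 0.032
paddle [ 5.57956e+02  8.75210e+01 -1.64000e-01] 0.106 top [ 5.58665e+02  8.72080e+01 -1.65000e-01] 0.076 sc [ 5.53611e+02  8.85240e+01 -1.63000e-01] 0.122
kidney_rib [561.945 -92.29    3.04 ] 0.323 top [563.106 -92.226   3.029] 0.345 sc [561.449 -93.173   3.085] 0.297
water_pot [6.99217e+02 4.00100e+00 1.90000e-02] 0.063 top [6.98935e+02 3.57700e+00 2.10000e-01] 0.057 sc [6.99824e+02 4.39100e+00 1.29000e-01] 0.062
tile_cutter [669.775 218.497  -1.47 ] 0.222 top [670.538 218.724  -1.483] 0.347 sc [667.624 217.975  -1.461] 0.075
stamp [ 6.72566e+02 -1.89598e+02  3.53000e-01] 0.093 top [ 6.73018e+02 -1.89824e+02  3.62000e-01] 0.065 sc [ 6.70966e+02 -1.89447e+02  3.31000e-01] 0.11
loop_tool [ 7.74583e+02  1.05827e+02 -7.40000e-02] 0.472 top [ 7.96970e+02  1.03999e+02 -7.60000e-02] 0.468 sc [ 7.52304e+02  1.07692e+02 -6.70000e-02] 0.447
bisque_cup [ 7.91529e+02 -1.32548e+02  7.10000e-02] 0.072 top [ 7.91976e+02 -1.32677e+02  5.80000e-02] 0.07 sc [ 7.91285e+02 -1.32312e+02  2.14000e-01] 0.07
wood_knife [673.805 355.785   0.853] 0.242 top [673.782 355.796   0.852] 0.187 sc [672.835 356.489   0.81 ] 0.293
```

```bash
sed -i 's/"kidney_rib":(0,0,1.5)/"kidney_rib":(0,0,-.15)/; s/^    cm=\[.*/    F=lambda m: cv2.morphologyEx(m.astype(np.uint8),cv2.MORPH_CLOSE,np.ones((21,21),np.uint8)).astype(float) if k=="tile_cutter" else m.astype(float)\n    cm=[(t,F(a["pixels"])),(s,F(b["pixels"]))]/' fit1.py; python3 fit1.py | egrep "kid|cutter"
```

```text
kidney_rib [ 5.62585e+02 -7.80960e+01 -1.11000e-01] 0.095 top [ 5.65571e+02 -7.87780e+01 -1.43000e-01] 0.129 sc [ 5.62405e+02 -7.80590e+01 -1.14000e-01] 0.058
tile_cutter [669.836 218.476  -1.479] 0.071 top [670.576 218.864  -1.487] 0.044 sc [667.397 217.833  -1.439] 0.075
```

View pics/fA.png

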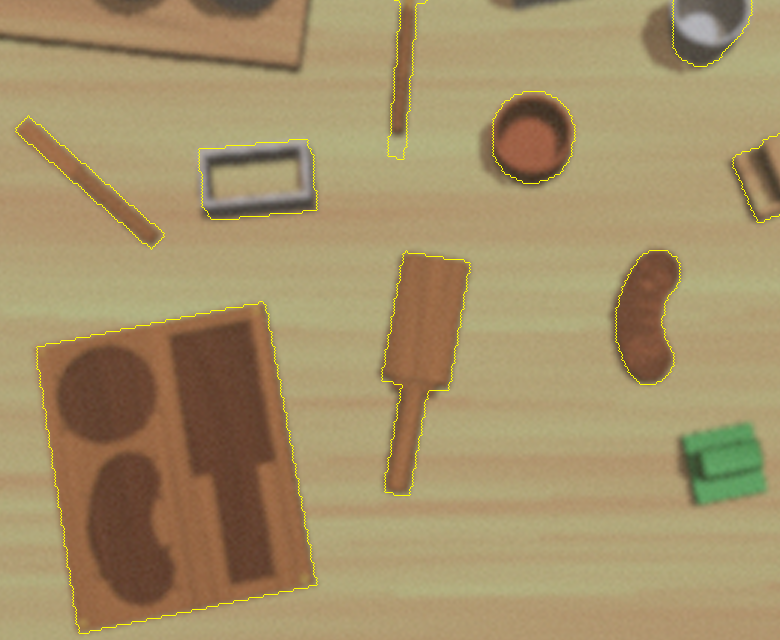

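View pics/fB.png

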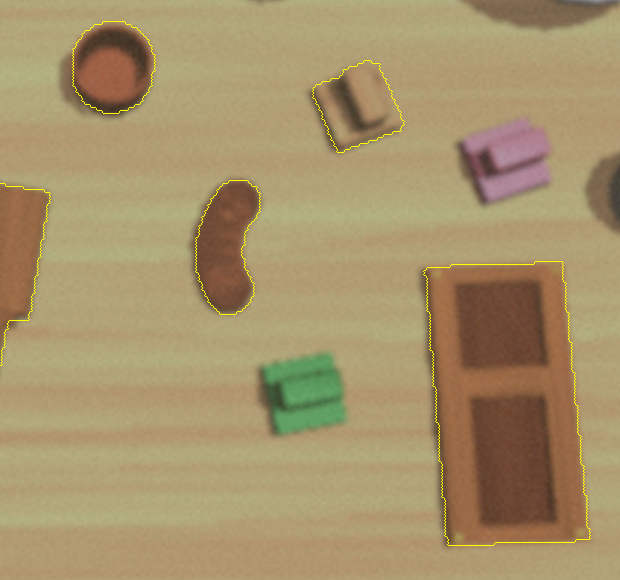

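View pics/fC.png

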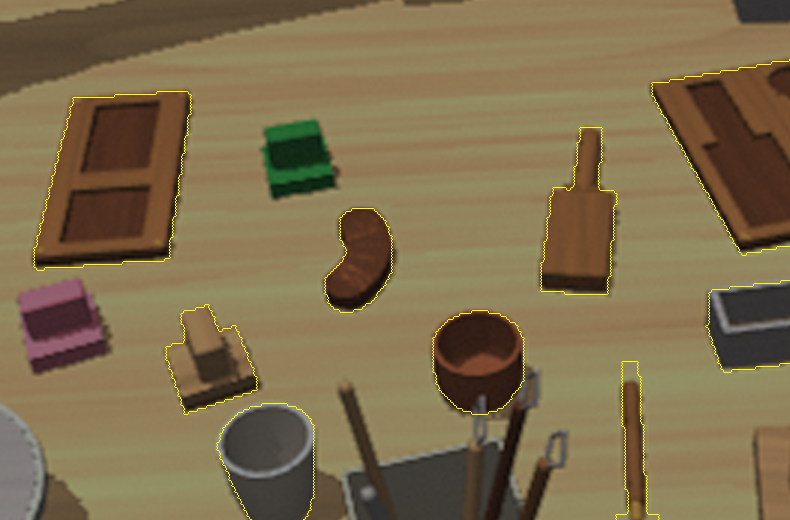

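```bash
cat > mv.py <<'E'
import sys,json,numpy as np
from scipy.spatial.transform import Rotation as Ro
from rig import r
def cur():
    s=r.get_state(); return s["ee_pos"],Ro.from_euler("xyz",s["tcp_rot"]),s
def Rt(a): 
    c,s=np.cos(a),np.sin(a); return Ro.from_matrix(np.array([[0,c,s],[0,s,-c],[-1,0,0]]))
def rel(x,y,z,a):
    p,R,_=cur(); w=(R.inv()*Rt(a)).as_rotvec(); d=R.inv().apply(np.array([x,y,z])-p)/10
    return np.r_[d.round(2),w.round(3)].tolist()
def show():
    p,R,s=cur(); m=R.as_matrix(); print("t",round(s["time"],2),"p",p.round(1),"jaw a",round(float(np.arctan2(m[1,1],m[0,1])),3),"tilt",m[2,0].round(4),"F",s["wrist_force"].round(1),"open",round(s["opening"],3),"q",s["joint_pos"].round(2))
if __name__=="__main__":
    show()
    for a in sys.argv[1:]:
        v=[float(k) for k in a.split(",")]
        # jaw angle mod pi: choose nearest if 5th absent
        if len(v)==4:
            p,R,_=cur(); m=R.as_matrix(); a0=np.arctan2(m[1,1],m[0,1]); v[3]=a0+(v[3]-a0+np.pi/2)%np.pi-np.pi/2
        print(a,"->",rel(*v[:4]))
E
cat > tgt.py <<'E'
import pickle,numpy as np
P=pickle.load(open("poses.pkl","rb"))
def at(p,x,y): c,s=np.cos(p[2]),np.sin(p[2]); return p[0]+c*x-s*y,p[1]+s*x+c*y
for k,g,tr,o in[("paddle",(-19,0),"pot_tray",(42.5,-46)),("kidney_rib",(0,-.7),"pot_tray",(-42.5,45.5)),("water_pot",(0,0),"pot_tray",(63,40)),("tile_cutter",(0,0),"tile_tray",(-44,0)),("stamp",(0,0),"tile_tray",(59,0))]:
    p=P[k];t=P[tr]; d=at(t,*o); print(k,"grasp",np.round(at(p,*g),1),"jaw",round(p[2]+np.pi/2,3),"| place",np.round(at((*d,t[2]),*g),1),"jaw",round(t[2]+np.pi/2,3))
E
python3 tgt.py; python3 mv.py 539.2,90.6,200,1.407 539.2,90.6,40,1.407 539.2,90.6,5,1.407
```

```text
paddle grasp [539.2  90.6] jaw 1.407 | place [479.8 239.6] jaw 1.768
kidney_rib grasp [562.5 -78.8] jaw 1.459 | place [397.4 315.8] jaw 1.768
water_pot grasp [699.2   4. ] jaw 1.59 | place [501.8 331.7] jaw 1.768
tile_cutter grasp [669.8 218.5] jaw 0.092 | place [ 395.4 -294.8] jaw 1.603
stamp grasp [ 672.6 -189.6] jaw 1.924 | place [ 498.4 -291.5] jaw 1.603
t 1.25 p [ 220.6 -584.8  231.3] jaw a -1.21 tilt -1.0 F [ 0.5 -0.2  0.4] open 1.0 q [ 1.17  0.42 -0.01  1.61  0.    1.11 -0.05]
539.2,90.6,200,1.407 -> [3.13, -51.94, -53.65, 0.525, 0.0, 0.0]
539.2,90.6,40,1.407 -> [19.13, -51.94, -53.65, 0.525, 0.0, 0.0]
539.2,90.6,5,1.407 -> [22.63, -51.94, -53.65, 0.525, 0.0, 0.0]
```

Request:
{"op": "step_arm", "data": {
  "plan": [8.5, 0, -52, -53.7, 0.525, 0, 0, 8.5, 0, -52, -53.7, 0.525, 0, 0, 8.5, 0, -52, -53.7, 0.525, 0, 0, 8.5, 0, -52, -53.7, 0.525, 0, 0, 8.5, 0, -52, -53.7, 0.525, 0, 0, 8.5, 0, -52, -53.7, 0.525, 0, 0, 8.5, 0, -52, -53.7, 0.525, 0, 0, 8.5, 0, -52, -53.7, 0.525, 0, 0, 8.5, 0, -52, -53.7, 0.525, 0, 0, 8.5, 0, -52, -53.7, 0.525, 0, 0, 8.5, 0, -52, -53.7, 0.525, 0, 0, 8.5, 0, -52, -53.7, 0.525, 0, 0],
  "squeeze": 40
}}

```text
time: 2.75
ee_pos: [539.7, 92.0, 231.5]
tcp_rot: [-3.021, 1.57, -0.044]
wrist_force: [0.5, -0.9, 0.1]
opening: 0.994
```

```bash
cat > wv.py <<'E'
import sys
from h import *
from rig import r
import pickle
def wl(pic,objs,cam="wrist"):
    c=r.camera(cam); im=cv2.resize(c["color"][:,:,::-1],(800,500)) if cam=="wrist" else None
    return c
E
python3 - <<'E'
from h import *; from rig import r; import pickle
P=pickle.load(open("poses.pkl","rb"))
c=r.camera("wrist"); im=c["color"][:,:,::-1].copy()
for k in("paddle","pot_tray","kidney_rib"): outline(im,c,k,P[k])
cv2.imwrite("pics/w1.png",im)
for k in("paddle",):
    t=r.trace(k,c)
    print([(d["p"],d["bbox"]) for d in t])
    print(fit(k,[(c,t[0]["pixels"].astype(float))],P[k]))
E
python3 mv.py 539.2,90.6,60,1.407 539.2,90.6,5,1.407
```

```text
[(0.88, [322.8, 178.4, 44.1, 144.3])]
(array([ 5.59615300e+02,  8.69168368e+01, -1.66424557e-01]), np.float64(0.046478788447543495))
t 2.85 p [540.   96.8 231.2] jaw a -1.728 tilt -1.0 F [-1.3 -0.9 -0.1] open 0.993 q [ 0.12  0.31 -0.42  1.8   0.14  1.07 -2.08]
539.2,90.6,60,1.407 -> [17.12, 0.68, -0.02, 0.007, 0.0, 0.003]
539.2,90.6,5,1.407 -> [22.62, 0.69, -0.02, 0.007, 0.0, 0.003]
```

View pics/w1.png

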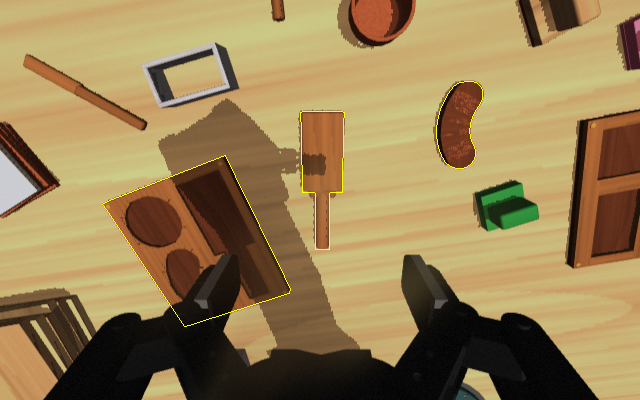

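Request:
{"op": "step_arm", "data": {
  "plan": [8.5, 6, 0.65, 0, 0.007, 0, 0, 8.5, 12, 0.65, 0, 0.007, 0, 0, 8.5, 17, 0.65, 0, 0.007, 0, 0, 8.5, 19, 0.65, 0, 0.007, 0, 0, 8.5, 20.5, 0.65, 0, 0.007, 0, 0, 8.5, 22.1, 0.65, 0, 0.007, 0, 0, 8.5, 22.6, 0.65, 0, 0.007, 0, 0, 8.5, 22.6, 0.65, 0, 0.007, 0, 0]
}}

```text
time: 3.85
ee_pos: [539.2, 91.1, 5.4]
tcp_rot: [-1.628, 1.568, 1.35]
wrist_force: [-0.1, 0.2, 0.9]
opening: 0.994
```

```bash
python3 mv.py 539.2,90.6,5,1.407
```

```text
t 3.85 p [539.2  91.1   5.4] jaw a -1.735 tilt -1.0 F [-0.1  0.2  0.9] open 0.994 q [ 0.03  0.62 -0.32  1.94  0.31  0.63 -2.22]
539.2,90.6,5,1.407 -> [0.04, 0.05, -0.01, -0.0, -0.0, 0.003]
```

Request:
{"op": "step_arm", "data": {
  "plan": [4, 0, 0, 0, 0, 0, 0, 4, 0, 0, 0, 0, 0, 0, 4, 0, 0, 0, 0, 0, 0, 4, 0, 0, 0, 0, 0, 0, 4, 0, 0, 0, 0, 0, 0, 4, 0, 0, 0, 0, 0, 0],
  "squeeze": 40
}}

```text
time: 4.6
ee_pos: [539.6, 91.1, 6.1]
tcp_rot: [-1.882, 1.568, 1.095]
wrist_force: [-1.6, -0.2, 8.5]
opening: 0.591
```

```bash
python3 mv.py 479.8,239.6,110,1.768 479.8,239.6,40,1.768 479.8,239.6,11.5,1.768
```

```text
t 4.6 p [539.6  91.1   6.1] jaw a -1.735 tilt -1.0 F [-1.6 -0.2  8.5] open 0.591 q [ 0.03  0.62 -0.32  1.94  0.31  0.63 -2.22]
479.8,239.6,110,1.768 -> [-10.35, -13.7, 8.31, -0.361, -0.002, 0.003]
479.8,239.6,40,1.768 -> [-3.35, -13.68, 8.32, -0.361, -0.002, 0.003]
479.8,239.6,11.5,1.768 -> [-0.5, -13.67, 8.32, -0.361, -0.002, 0.003]
```

Request:
{"op": "step_arm", "data": {
  "plan": [4, -3, 0, 0, 0, 0, 0, 4, -7, 0, 0, 0, 0, 0, 4, -10.4, 0, 0, 0, 0, 0, 4, -10.4, -4, 2.4, -0.1, 0, 0, 4, -10.4, -8, 4.9, -0.2, 0, 0, 4, -10.4, -12, 7.3, -0.3, 0, 0, 4, -10.4, -13.7, 8.3, -0.361, 0, 0, 4, -10.4, -13.7, 8.3, -0.361, 0, 0, 4, -10.4, -13.7, 8.3, -0.361, 0, 0]
}}

```text
time: 5.72
ee_pos: [480.5, 238.2, 110.4]
tcp_rot: [-2.403, 1.568, 0.933]
wrist_force: [0.8, -0.7, -0.9]
opening: 0.599
```

```bash
cat > chk.py <<'E'
# chk.py name gx gy picname : compare in-hand pose to where the tool should be
import sys
from h import *; from rig import r; import pickle; from mv import cur,show
P=pickle.load(open("poses.pkl","rb"))
k,gx,gy,zt,pic=sys.argv[1],float(sys.argv[2]),float(sys.argv[3]),float(sys.argv[4]),sys.argv[5]
show(); p,R,s=cur(); m=R.as_matrix(); a=np.arctan2(m[1,1],m[0,1])
y=a-np.pi/2
d=P[k][2] if len(sys.argv)<7 else float(sys.argv[6])
y=d+(y-d+np.pi/2)%np.pi-np.pi/2
z=p[2]-zt
x0,y0=p[0]-np.cos(y)*gx+np.sin(y)*gy,p[1]-np.sin(y)*gx-np.cos(y)*gy
print("expected obj",np.round([x0,y0,y,z],3))
ims=[]
for n in("top","scene"):
    c=r.camera(n); t=r.trace(k,c); t=[q for q in t]
    if not t: print(n,"none"); continue
    u=proj(c,np.array([[x0,y0,z+10]]))[0]
    t.sort(key=lambda q:np.hypot(q["bbox"][0]-u[0],q["bbox"][1]-u[1]))
    mk=t[0]["pixels"].astype(np.uint8)
    if k=="tile_cutter": mk=cv2.morphologyEx(mk,cv2.MORPH_CLOSE,np.ones((21,21),np.uint8))
    f,e=fit(k,[(c,mk.astype(float))],(x0,y0,y),z); print(n,t[0]["p"],f.round(3),round(e,3))
    im=cv2.resize(c["color"][:,:,::-1],None,fx=3,fy=3,interpolation=cv2.INTER_CUBIC)
    outline(im,c,k,(x0,y0,y),z,k=3)
    cx,cy=np.clip((u*3).astype(int),[200,200],[1720,1000]); ims.append(im[cy-200:cy+200,cx-200:cx+200])
if ims: cv2.imwrite("pics/"+pic,np.hstack(ims))
E
python3 chk.py paddle -19 0 5.5 c1.png -0.16; python3 mv.py 479.8,239.6,40,1.768 479.8,239.6,11.5,1.768
```

```text
t 5.72 p [480.5 238.2 110.4] jaw a -1.377 tilt -1.0 F [ 0.8 -0.7 -0.9] open 0.599 q [-0.11  0.46 -0.51  1.93  0.3   0.83 -2.15]
expected obj [4.99176e+02 2.41885e+02 1.94000e-01 1.04924e+02]
top none
scene 0.56 [4.99139e+02 2.42904e+02 1.06000e-01] 0.313
t 5.92 p [480.3 238.6 110.4] jaw a -1.376 tilt -1.0 F [-0.1  0.1 -0.7] open 0.593 q [-0.11  0.46 -0.51  1.93  0.3   0.83 -2.15]
479.8,239.6,40,1.768 -> [7.04, -0.09, 0.05, -0.002, -0.002, 0.002]
479.8,239.6,11.5,1.768 -> [9.89, -0.09, 0.05, -0.002, -0.002, 0.002]
```

View pics/c1.png

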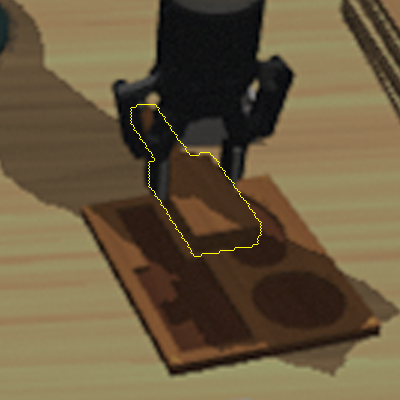

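Run:
```python
from h import *; from rig import r; import pickle
P=pickle.load(open("poses.pkl","rb"))
c=r.camera("wrist"); im=c["color"][:,:,::-1].copy()
outline(im,c,"paddle",(499.1,242.2,.194),105); outline(im,c,"pot_tray",P["pot_tray"])
cv2.imwrite("pics/w2.png",im)
c=r.camera("scene");u=c["color"][120:260,340:500,::-1]; cv2.imwrite("pics/w2s.png",cv2.resize(u,None,fx=4.5,fy=4.5,interpolation=cv2.INTER_CUBIC))
```

```text
(no output)
```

View pics/w2.png

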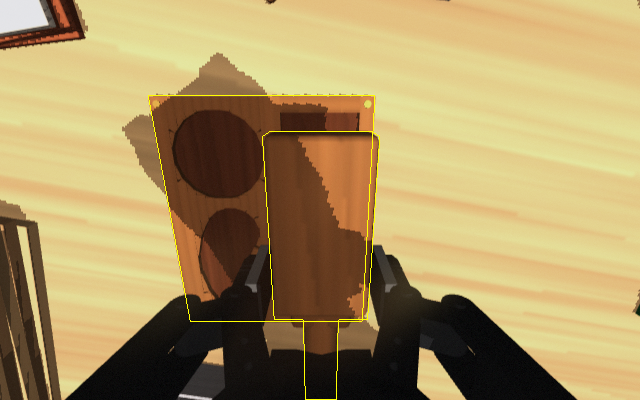

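View pics/w2s.png

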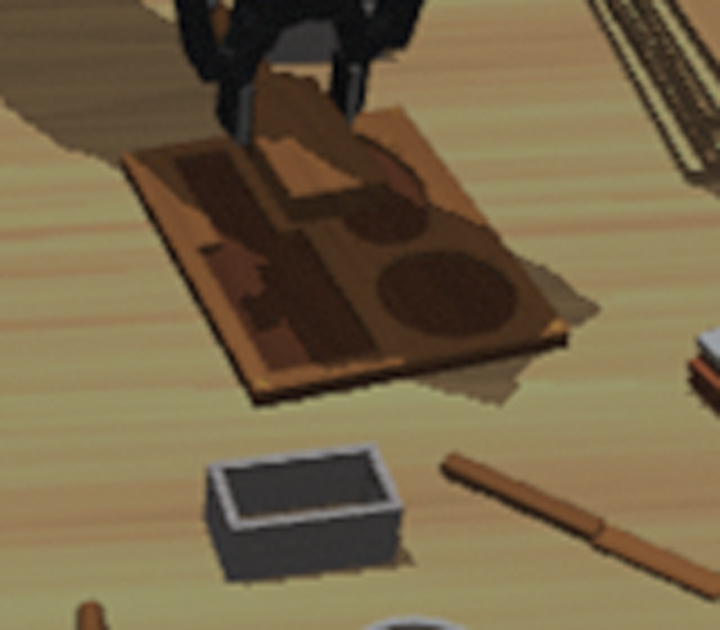

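Request:
{"op": "step_arm", "data": {
  "plan": [4, 4, -0.1, 0, 0, 0, 0, 4, 7, -0.1, 0, 0, 0, 0, 4, 8, -0.1, 0, 0, 0, 0, 4, 8.6, -0.1, 0, 0, 0, 0, 4, 9.1, -0.1, 0, 0, 0, 0, 4, 9.4, -0.1, 0, 0, 0, 0, 4, 9.6, -0.1, 0, 0, 0, 0, 4, 9.8, -0.1, 0, 0, 0, 0, 4, 9.8, -0.1, 0, 0, 0, 0]
}}

```text
time: 7.15
ee_pos: [480.1, 240.2, 12.4]
tcp_rot: [-2.271, 1.568, 1.066]
wrist_force: [-0.7, -0.4, -2.0]
opening: 0.594
```

Run:
```python
from h import *; from rig import r; import pickle
from mv import show; show()
P=pickle.load(open("poses.pkl","rb"))
c=r.camera("wrist"); im=c["color"][:,:,::-1].copy()
cv2.imwrite("pics/w3.png",im)
```

```text
t 7.15 p [480.1 240.2  12.4] jaw a -1.375 tilt -1.0 F [-0.7 -0.4 -2. ] open 0.594 q [-0.18  0.62 -0.43  1.96  0.41  0.64 -2.24]
```

View pics/w3.png

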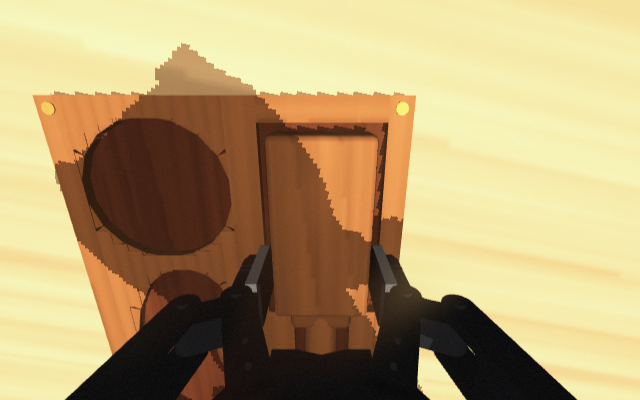

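Request:
{"op": "step_arm", "data": {
  "plan": [4, 0.06, 0, 0, 0, 0, 0, 4, 0.12, 0, 0, 0, 0, 0, 6, 0.12, 0, 0, 0, 0, 0, 6.2, 0.12, 0, 0, 0, 0, 0, 6.2, 0, 0, 0, 0, 0, 0, 6.2, -2, 0, 0, 0, 0, 0, 6.2, -6, 0, 0, 0, 0, 0, 6.2, -12, 0, 0, 0, 0, 0, 6.2, -18, 0, 0, 0, 0, 0, 6.2, -18, 0, 0, 0, 0, 0]
}}

```text
time: 8.45
ee_pos: [481.5, 240.9, 198.1]
tcp_rot: [-2.793, 1.56, 0.545]
wrist_force: [-0.0, 0.5, -1.0]
opening: 0.73
```

```bash
python3 - <<'E'
from h import *; from rig import r; import pickle
P=pickle.load(open("poses.pkl","rb"))
c=r.camera("wrist"); im=c["color"][:,:,::-1].copy()
cv2.imwrite("pics/w4.png",im)
E
python3 mv.py 562.5,-78.8,190,1.459 562.5,-78.8,60,1.459 562.5,-78.8,6.5,1.459
```

```text
t 8.5 p [480.6 240.1 195.6] jaw a -1.375 tilt -1.0 F [ 0.2 -0.  -1.1] open 0.726 q [-0.06  0.35 -0.56  1.86  0.22  0.99 -2.08]
562.5,-78.8,190,1.459 -> [0.48, 32.88, -1.83, 0.307, -0.006, 0.004]
562.5,-78.8,60,1.459 -> [13.48, 32.92, -1.74, 0.307, -0.006, 0.004]
562.5,-78.8,6.5,1.459 -> [18.83, 32.93, -1.71, 0.307, -0.006, 0.004]
```

View pics/w4.png

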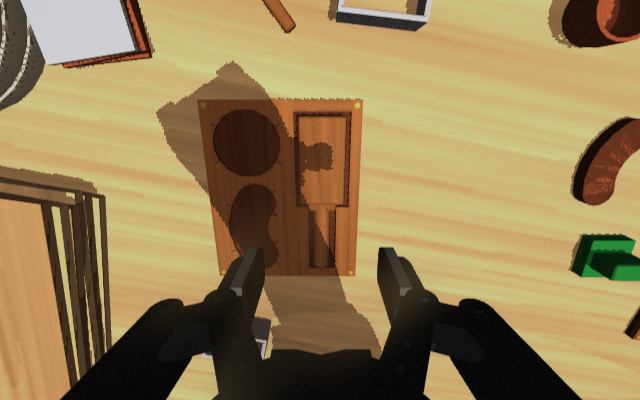

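Request:
{"op": "step_arm", "data": {
  "plan": [6.2, 0.5, 6, -0.3, 0.05, 0, 0, 6.2, 0.5, 12, -0.6, 0.11, 0, 0, 6.2, 0.5, 18, -0.9, 0.17, 0, 0, 6.2, 0.5, 24, -1.3, 0.23, 0, 0, 6.2, 0.5, 29, -1.6, 0.28, 0, 0, 6.2, 0.5, 32.9, -1.8, 0.307, -0.006, 0.004, 6.2, 3, 32.9, -1.8, 0.307, -0.006, 0.004, 6.2, 6, 32.9, -1.8, 0.307, -0.006, 0.004, 6.2, 9, 32.9, -1.8, 0.307, -0.006, 0.004, 6.2, 9, 32.9, -1.8, 0.307, -0.006, 0.004]
}}

```text
time: 9.75
ee_pos: [561.1, -78.4, 103.0]
tcp_rot: [-0.078, 1.566, 2.953]
wrist_force: [-0.6, 0.2, 0.6]
opening: 0.725
```

```bash
cat > look.py <<'E'
import sys
from h import *; from rig import r; import pickle
P=pickle.load(open("poses.pkl","rb")); k=sys.argv[1]
c=r.camera("wrist"); im=c["color"][:,:,::-1].copy()
outline(im,c,k,P[k])
t=r.trace(k,c); q=proj(c,np.array([[P[k][0],P[k][1],10]]))[0]
t.sort(key=lambda d:np.hypot(d["bbox"][0]-q[0],d["bbox"][1]-q[1]))
if t:
    m=t[0]["pixels"].astype(np.uint8)
    if k=="tile_cutter": m=cv2.morphologyEx(m,cv2.MORPH_CLOSE,np.ones((41,41),np.uint8))
    f,e=fit(k,[(c,m.astype(float))],P[k]); print("prior",P[k].round(3),"wrist",f.round(3),round(e,3),t[0]["p"]); outline(im,c,k,f,col=(255,0,255))
cv2.imwrite("pics/"+sys.argv[2],im)
E
python3 look.py kidney_rib w5.png; python3 mv.py 562.5,-78.8,60,1.459 562.5,-78.8,6.5,1.459
```

```text
prior [ 5.62585e+02 -7.80960e+01 -1.11000e-01] wrist [ 5.62952e+02 -7.82090e+01 -1.08000e-01] 0.026 0.89
t 9.85 p [562.8 -78.6 105.5] jaw a -1.682 tilt -1.0 F [0.1 1.3 0.9] open 0.723 q [ 0.35  0.49 -0.34  1.85  0.21  0.83 -1.77]
562.5,-78.8,60,1.459 -> [4.55, 0.03, 0.03, 0.001, 0.0, 0.0]
562.5,-78.8,6.5,1.459 -> [9.9, 0.03, 0.03, 0.001, 0.0, 0.0]
```

View pics/w5.png

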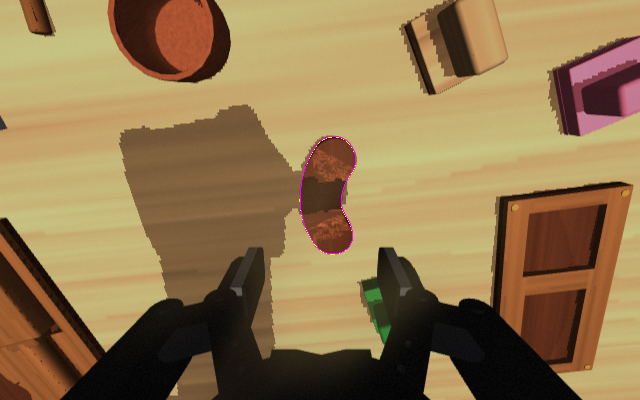

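Request:
{"op": "step_arm", "data": {
  "plan": [6.2, 4, 0, 0, 0, 0, 0, 6.2, 7, 0, 0, 0, 0, 0, 6.2, 8.5, 0, 0, 0, 0, 0, 6.2, 9.5, 0, 0, 0, 0, 0, 6.2, 9.9, 0, 0, 0, 0, 0, 6.2, 9.9, 0, 0, 0, 0, 0, 2.5, 9.9, 0, 0, 0, 0, 0, 2.5, 9.9, 0, 0, 0, 0, 0, 2.5, 9.9, 0, 0, 0, 0, 0, 2.5, 9.9, 0, 0, 0, 0, 0, 2.5, 9.9, 0, 0, 0, 0, 0],
  "squeeze": 40
}}

```text
time: 11.22
ee_pos: [563.2, -78.2, 7.4]
tcp_rot: [-2.845, 1.57, 0.185]
wrist_force: [-3.3, 1.8, 9.8]
opening: 0.416
```

```bash
python3 mv.py 397.4,315.8,110,1.768 397.4,315.8,40,1.768
```

```text
t 11.22 p [563.2 -78.2   7.4] jaw a -1.682 tilt -1.0 F [-3.3  1.8  9.8] open 0.416 q [ 0.31  0.64 -0.29  1.89  0.28  0.65 -1.83]
397.4,315.8,110,1.768 -> [-10.27, -37.33, 20.83, -0.308, -0.001, 0.0]
397.4,315.8,40,1.768 -> [-3.27, -37.32, 20.84, -0.308, -0.001, 0.0]
```

Request:
{"op": "step_arm", "data": {
  "plan": [2.5, -4, 0, 0, 0, 0, 0, 2.5, -10.3, -2, 1, 0, 0, 0, 2.5, -10.3, -7, 4, -0.06, 0, 0, 2.5, -10.3, -12, 6.8, -0.1, 0, 0, 2.5, -10.3, -17, 9.6, -0.14, 0, 0, 2.5, -10.3, -22, 12.4, -0.18, 0, 0, 2.5, -10.3, -27, 15.1, -0.22, 0, 0, 2.5, -10.3, -32, 17.9, -0.26, 0, 0, 2.5, -10.3, -36, 20.1, -0.3, 0, 0, 2.5, -10.3, -37.3, 20.8, -0.308, 0, 0, 2.5, -10.3, -37.3, 20.8, -0.308, 0, 0, 2.5, -10.3, -37.3, 20.8, -0.308, 0, 0]
}}

```text
time: 12.72
ee_pos: [398.5, 314.1, 110.2]
tcp_rot: [2.507, 1.57, -0.44]
wrist_force: [0.6, -0.3, -1.3]
opening: 0.41
```

```bash
python3 - <<'E'
from h import *; from rig import r; import pickle
from mv import *
show()
P=pickle.load(open("poses.pkl","rb"))
c=r.camera("wrist"); im=c["color"][:,:,::-1].copy()
p,R,s=cur();a=np.arctan2(*R.as_matrix()[[1,0],1]); y=a+np.pi/2; z=p[2]-6.8
st=(p[0]+np.sin(y)*-.7,p[1]-np.cos(y)*-.7,y); print(st)
outline(im,c,"kidney_rib",st,z); outline(im,c,"pot_tray",P["pot_tray"])
t=r.trace("kidney_rib",c)
for d in t: print(d["p"],d["bbox"])
if t: print(fit("kidney_rib",[(c,t[0]["pixels"].astype(float))],st,z))
cv2.imwrite("pics/w6.png",im)
E
python3 mv.py 397.4,315.8,12.5,1.768
```

```text
t 12.72 p [398.5 314.1 110.2] jaw a -1.376 tilt -1.0 F [ 0.6 -0.3 -1.3] open 0.41 q [-0.29  0.42 -0.53  1.99  0.29  0.8  -2.36]
(np.float64(398.4351874414862), np.float64(314.6836685724668), np.float64(0.19458497281937648))
0.85 [332.6, 251.1, 92.5, 176.5]
(array([3.98434200e+02, 3.14647464e+02, 1.90860778e-01]), np.float64(0.056630410693645605))
t 12.82 p [398.5 314.2 110.2] jaw a -1.376 tilt -1.0 F [-0.2  0.3  0.5] open 0.403 q [-0.29  0.42 -0.53  1.99  0.29  0.8  -2.36]
397.4,315.8,12.5,1.768 -> [9.77, -0.19, 0.09, -0.002, -0.001, -0.001]
```

View pics/w6.png

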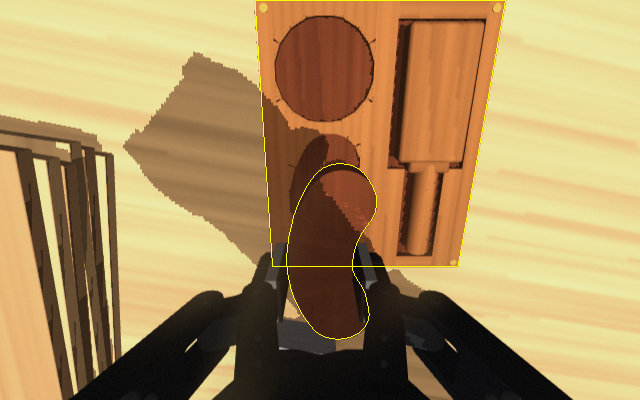

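Request:
{"op": "step_arm", "data": {
  "plan": [2.5, 4, -0.2, 0.1, 0, 0, 0, 2.5, 7, -0.2, 0.1, 0, 0, 0, 2.5, 8, -0.2, 0.1, 0, 0, 0, 2.5, 8.5, -0.2, 0.1, 0, 0, 0, 2.5, 8.8, -0.2, 0.1, 0, 0, 0, 2.5, 8.8, -0.2, 0.1, 0, 0, 0]
}}

```text
time: 13.58
ee_pos: [397.6, 316.0, 22.8]
tcp_rot: [2.968, 1.569, 0.021]
wrist_force: [-0.2, -0.3, -0.8]
opening: 0.409
```

```bash
cat > snap.py <<'E'
import sys,cv2
from rig import r; from mv import show; show()
c=r.camera(sys.argv[1]); im=c["color"][:,:,::-1]
if len(sys.argv)>3:
    x,y,w,h=map(int,sys.argv[3].split(",")); im=im[y:y+h,x:x+w]; k=min(800/w,600/h); im=cv2.resize(im,None,fx=k,fy=k,interpolation=cv2.INTER_CUBIC)
cv2.imwrite("pics/"+sys.argv[2],im)
E
python3 snap.py wrist w7.png
```

```text
t 13.57 p [397.6 316.   22.8] jaw a -1.376 tilt -1.0 F [-0.2 -0.3 -0.8] open 0.409 q [-0.36  0.57 -0.45  2.03  0.41  0.63 -2.46]
```

View pics/w7.png

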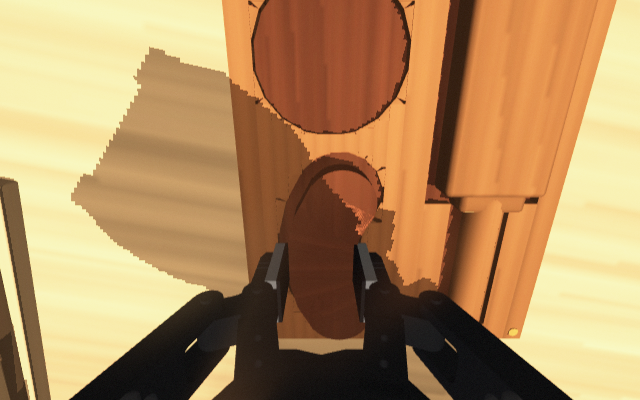

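Request:
{"op": "step_arm", "data": {
  "plan": [2.5, 0.4, 0, 0, 0, 0, 0, 2.5, 0.7, 0, 0, 0, 0, 0, 2.5, 0.9, 0, 0, 0, 0, 0, 2.5, 0.97, 0, 0, 0, 0, 0, 2.5, 0.97, 0, 0, 0, 0, 0, 4.6, 0.95, 0, 0, 0, 0, 0, 4.6, 0.9, 0, 0, 0, 0, 0, 4.6, 0.5, 0, 0, 0, 0, 0, 4.6, -2, 0, 0, 0, 0, 0, 4.6, -7, 0, 0, 0, 0, 0, 4.6, -12, 0, 0, 0, 0, 0, 4.6, -16, 0, 0, 0, 0, 0]
}}

```text
time: 15.12
ee_pos: [397.3, 316.2, 185.0]
tcp_rot: [-3.083, 1.568, 0.253]
wrist_force: [0.2, -0.6, -0.1]
opening: 0.539
```

```bash
python3 snap.py top w8.png 160,160,120,140; python3 snap.py wrist w8w.png; python3 mv.py 699.2,4,190,1.59 699.2,4,120,1.59
```

```text
t 15.12 p [397.3 316.2 185. ] jaw a -1.376 tilt -1.0 F [ 0.2 -0.6 -0.1] open 0.539 q [-0.23  0.31 -0.59  1.93  0.21  0.95 -2.3 ]
t 15.18 p [398.5 317.6 189.4] jaw a -1.376 tilt -1.0 F [2.6 3.2 7.4] open 0.542 q [-0.23  0.31 -0.59  1.93  0.21  0.96 -2.3 ]
t 15.22 p [398.6 317.3 186.9] jaw a -1.376 tilt -1.0 F [ 0.1  0.5 -1.4] open 0.539 q [-0.23  0.31 -0.59  1.93  0.21  0.95 -2.3 ]
699.2,4,190,1.59 -> [-0.2, 36.55, -23.44, 0.175, -0.008, 0.002]
699.2,4,120,1.59 -> [6.8, 36.56, -23.38, 0.175, -0.008, 0.002]
```

View pics/w8.png

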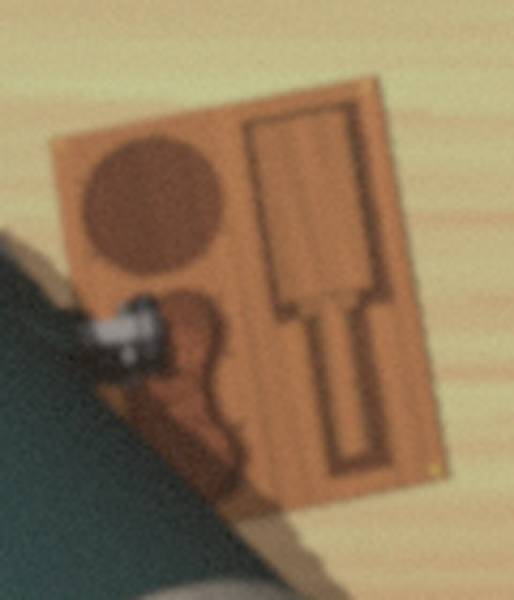

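View pics/w8w.png

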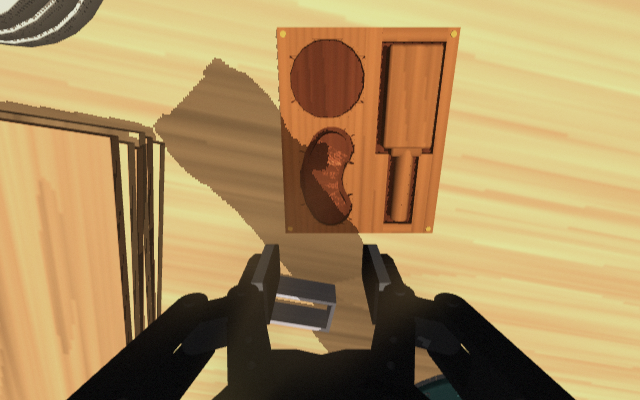

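Request:
{"op": "step_arm", "data": {
  "plan": [8.5, 0, 4.8, -3.1, 0.02, 0, 0, 8.5, 0, 9.6, -6.2, 0.04, 0, 0, 8.5, 0, 14.4, -9.3, 0.07, 0, 0, 8.5, 0, 19.2, -12.4, 0.09, 0, 0, 8.5, 0, 24, -15.4, 0.12, 0, 0, 8.5, 0, 29, -18.6, 0.14, 0, 0, 8.5, 0, 33.5, -21.5, 0.16, -0.008, 0, 8.5, 0, 36.6, -23.4, 0.175, -0.008, 0.002, 8.5, 3, 36.6, -23.4, 0.175, -0.008, 0.002, 8.5, 6, 36.6, -23.4, 0.175, -0.008, 0.002, 8.5, 6, 36.6, -23.4, 0.175, -0.008, 0.002, 8.5, 6, 36.6, -23.4, 0.175, -0.008, 0.002]
}}

```text
time: 16.73
ee_pos: [699.7, 3.8, 129.0]
tcp_rot: [-2.156, 1.57, 1.005]
wrist_force: [0.3, -0.1, -0.3]
opening: 1.001
```

```bash
python3 look.py water_pot w9.png; python3 mv.py 699.2,4,15,1.59
```

```text
prior [6.99217e+02 4.00100e+00 1.90000e-02] wrist [6.98639e+02 4.02800e+00 7.70000e-02] 0.019 0.97
t 16.82 p [700.    3.7 129.5] jaw a -1.551 tilt -1.0 F [ 0.5 -0.6  1.2] open 0.994 q [ 0.19  0.67 -0.36  1.48  0.26  1.03 -1.78]
699.2,4,15,1.59 -> [11.45, -0.03, 0.09, 0.0, -0.001, 0.0]
```

View pics/w9.png

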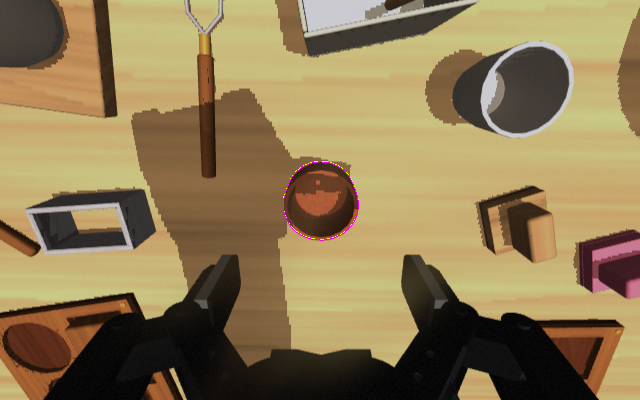

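Request:
{"op": "step_arm", "data": {
  "plan": [8.5, 4, 0, 0.1, 0, 0, 0, 8.5, 7, 0, 0.1, 0, 0, 0, 8.5, 9, 0, 0.1, 0, 0, 0, 8.5, 10.5, 0, 0.1, 0, 0, 0, 8.5, 11.4, 0, 0.1, 0, 0, 0, 8.5, 11.4, 0, 0.1, 0, 0, 0, 5.5, 11.4, 0, 0.1, 0, 0, 0, 5.5, 11.4, 0, 0.1, 0, 0, 0, 5.5, 11.4, 0, 0.1, 0, 0, 0, 5.5, 11.4, 0, 0.1, 0, 0, 0],
  "squeeze": 30
}}

```text
time: 18.08
ee_pos: [699.6, 3.8, 16.7]
tcp_rot: [-3.027, 1.568, 0.134]
wrist_force: [-2.8, -0.8, 6.1]
opening: 0.745
```

```bash
python3 mv.py 501.8,331.7,120,1.768 501.8,331.7,40,1.768
```

```text
t 18.07 p [699.6   3.8  16.7] jaw a -1.551 tilt -1.0 F [-2.8 -0.8  6.1] open 0.745 q [ 0.16  0.81 -0.32  1.53  0.31  0.85 -1.82]
501.8,331.7,120,1.768 -> [-10.37, -33.17, 19.11, -0.178, -0.003, 0.0]
501.8,331.7,40,1.768 -> [-2.37, -33.17, 19.13, -0.178, -0.003, 0.0]
```

Request:
{"op": "step_arm", "data": {
  "plan": [5.5, -2, 0, 0, 0, 0, 0, 5.5, -6, 0, 0, 0, 0, 0, 5.5, -10.4, -1, 0.6, 0, 0, 0, 5.5, -10.4, -6, 3.5, -0.03, 0, 0, 5.5, -10.4, -11, 6.3, -0.06, 0, 0, 5.5, -10.4, -16, 9.2, -0.09, 0, 0, 5.5, -10.4, -21, 12.1, -0.12, 0, 0, 5.5, -10.4, -26, 15, -0.14, 0, 0, 5.5, -10.4, -30, 17.3, -0.16, 0, 0, 5.5, -10.4, -32.5, 18.7, -0.178, 0, 0, 5.5, -10.4, -33.2, 19.1, -0.178, -0.003, 0, 5.5, -10.4, -33.2, 19.1, -0.178, -0.003, 0]
}}

```text
time: 19.58
ee_pos: [502.4, 331.8, 121.2]
tcp_rot: [-3.13, 1.57, 0.209]
wrist_force: [1.1, 0.0, -1.3]
opening: 0.752
```

```bash
python3 snap.py wrist w10.png;python3 mv.py 501.8,331.7,40,1.768
```

```text
t 19.57 p [502.4 331.8 121.2] jaw a -1.374 tilt -1.0 F [ 1.1  0.  -1.3] open 0.752 q [-0.28  0.54 -0.47  1.75  0.3   0.92 -2.25]
t 19.62 p [502.8 331.1 120.9] jaw a -1.374 tilt -1.0 F [ 0.9 -1.  -1.7] open 0.751 q [-0.28  0.54 -0.47  1.75  0.3   0.92 -2.25]
501.8,331.7,40,1.768 -> [8.09, -0.08, 0.09, -0.001, -0.001, -0.0]
```

View pics/w10.png

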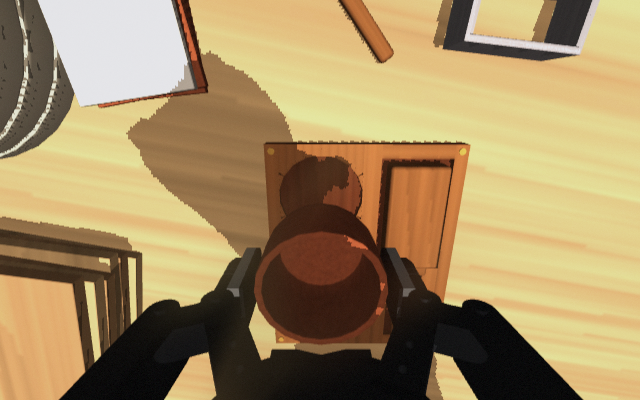

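Request:
{"op": "step_arm", "data": {
  "plan": [5.5, 3, -0.05, 0.05, 0, 0, 0, 5.5, 6, -0.05, 0.05, 0, 0, 0, 5.5, 7.8, -0.05, 0.05, 0, 0, 0, 5.5, 8.8, -0.05, 0.05, 0, 0, 0, 5.5, 9.2, -0.05, 0.05, 0, 0, 0, 5.5, 9.4, -0.05, 0.05, 0, 0, 0, 5.5, 9.4, -0.05, 0.05, 0, 0, 0]
}}

```text
time: 20.5
ee_pos: [502.5, 331.6, 27.4]
tcp_rot: [3.005, 1.57, 0.059]
wrist_force: [0.3, 1.0, -1.2]
opening: 0.752
```

```bash
python3 snap.py wrist w11.png
```

```text
t 20.5 p [502.5 331.6  27.4] jaw a -1.375 tilt -1.0 F [ 0.3  1.  -1.2] open 0.752 q [-0.33  0.67 -0.41  1.79  0.37  0.75 -2.31]
```

View pics/w11.png

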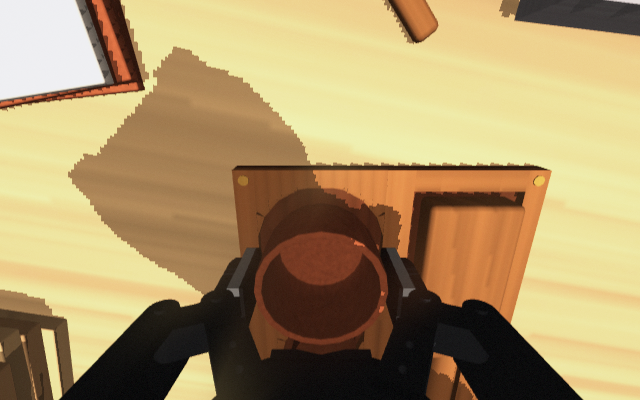

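Request:
{"op": "step_arm", "data": {
  "plan": [5.5, 0.1, 0, 0, 0, 0, 0, 5.5, 0.2, 0, 0, 0, 0, 0, 5.5, 0.28, 0, 0, 0, 0, 0, 5.5, 0.36, 0, 0, 0, 0, 0, 5.5, 0.42, 0, 0, 0, 0, 0, 5.5, 0.46, 0, 0, 0, 0, 0, 5.5, 0.5, 0, 0, 0, 0, 0, 5.5, 0.5, 0, 0, 0, 0, 0]
}}

```text
time: 21.55
ee_pos: [502.4, 331.6, 22.7]
tcp_rot: [2.892, 1.57, -0.054]
wrist_force: [-3.5, -2.3, 6.2]
opening: 0.749
```

Request:
{"op": "step_arm", "data": {
  "plan": [6.6, 0, 0, 0, 0, 0, 0, 7, 0, 0, 0, 0, 0, 0, 7.8, 0, 0, 0, 0, 0, 0, 7.8, 0, 0, 0, 0, 0, 0, 7.8, -1.5, 0, 0, 0, 0, 0, 7.8, -4, 0, 0, 0, 0, 0, 7.8, -9, 0, 0, 0, 0, 0, 7.8, -14, 0, 0, 0, 0, 0, 7.8, -17, 0, 0, 0, 0, 0, 7.8, -17, 0, 0, 0, 0, 0]
}}

```text
time: 22.8
ee_pos: [503.1, 332.3, 196.1]
tcp_rot: [-2.946, 1.565, 0.392]
wrist_force: [-0.4, -0.5, 0.0]
opening: 0.914
```

```bash
python3 snap.py wrist w12.png;python3 mv.py 669.8,218.5,190,0.092 669.8,218.5,120,0.092
```

```text
t 22.8 p [503.1 332.3 196.1] jaw a -1.374 tilt -1.0 F [-0.4 -0.5  0. ] open 0.914 q [-0.25  0.45 -0.5   1.7   0.25  1.05 -2.21]
t 22.85 p [502.6 331.8 194.3] jaw a -1.375 tilt -1.0 F [ 0.8 -0.2  0.2] open 0.91 q [-0.26  0.46 -0.5   1.7   0.25  1.05 -2.21]
669.8,218.5,190,0.092 -> [0.48, 14.37, -14.19, -1.467, -0.003, -0.002]
669.8,218.5,120,0.092 -> [7.48, 14.38, -14.17, -1.467, -0.003, -0.002]
```

View pics/w12.png

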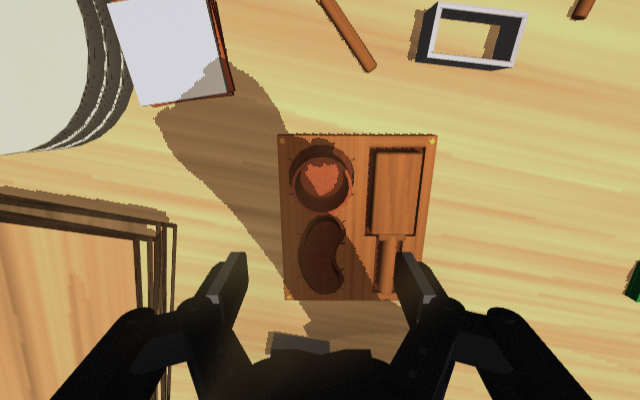

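Request:
{"op": "step_arm", "data": {
  "plan": [7, 0.5, 1.5, -1.5, -0.17, 0, 0, 7, 0.5, 3, -3, -0.34, 0, 0, 7, 0.5, 4.5, -4.5, -0.51, 0, 0, 7, 0.5, 6, -6, -0.68, 0, 0, 7, 0.5, 7.5, -7.5, -0.85, 0, 0, 7, 0.5, 9, -9, -1.02, 0, 0, 7, 0.5, 10.5, -10.4, -1.19, 0, 0, 7, 0.5, 12, -11.8, -1.36, 0, 0, 7, 1.5, 13.5, -13.3, -1.467, 0, 0, 7, 4, 14.4, -14.2, -1.467, -0.003, -0.002, 7, 6.5, 14.4, -14.2, -1.467, -0.003, -0.002, 7, 6.5, 14.4, -14.2, -1.467, -0.003, -0.002]
}}

```text
time: 24.35
ee_pos: [668.8, 217.8, 127.2]
tcp_rot: [-1.354, 1.567, -2.832]
wrist_force: [-0.0, -0.1, -0.3]
opening: 0.82
```

```bash
python3 look.py tile_cutter w13.png; python3 mv.py 669.8,218.5,14,.092
```

```text
prior [669.836 218.476  -1.479] wrist [668.786 218.315  -1.483] 0.017 0.75
t 24.45 p [669.9 218.7 130.1] jaw a 0.093 tilt -1.0 F [0.  0.5 1.2] open 0.82 q [ 0.09  0.77 -0.71  1.46  0.53  1.12 -0.62]
669.8,218.5,14,.092 -> [11.61, -0.01, 0.01, 0.001, -0.0, 0.0]
```

View pics/w13.png

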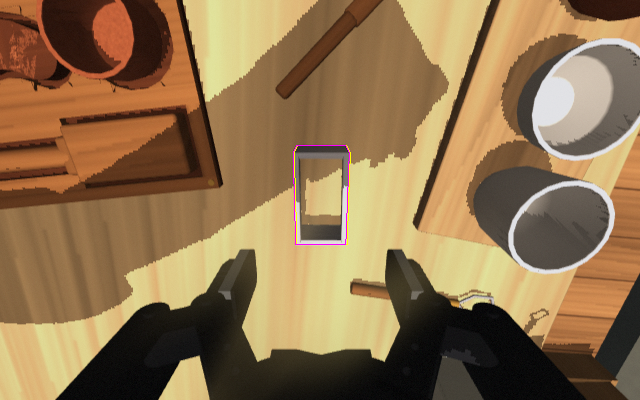

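Request:
{"op": "step_arm", "data": {
  "plan": [7, 4, -0.05, 0, 0, 0, 0, 7, 7, -0.05, 0, 0, 0, 0, 7, 9, -0.05, 0, 0, 0, 0, 7, 10.5, -0.05, 0, 0, 0, 0, 7, 11.5, -0.05, 0, 0, 0, 0, 7, 11.6, -0.05, 0, 0, 0, 0, 3.5, 11.6, -0.05, 0, 0, 0, 0, 3.5, 11.6, -0.05, 0, 0, 0, 0, 3.5, 11.6, -0.05, 0, 0, 0, 0, 3.5, 11.6, -0.05, 0, 0, 0, 0, 3.5, 11.6, -0.05, 0, 0, 0, 0],
  "squeeze": 30
}}

```text
time: 25.82
ee_pos: [669.9, 218.8, 15.0]
tcp_rot: [1.886, 1.57, 0.408]
wrist_force: [-0.8, 0.1, 6.5]
opening: 0.537
```

```bash
python3 mv.py 669,218,150,.092 395.4,-294.8,150,-1.539,1 395.4,-294.8,60,-1.539,1
```

```text
t 25.82 p [669.9 218.8  15. ] jaw a 0.093 tilt -1.0 F [-0.8  0.1  6.5] open 0.537 q [ 0.05  0.9  -0.64  1.5   0.61  0.95 -0.68]
669,218,150,.092 -> [-13.5, -0.08, 0.07, 0.001, -0.0, -0.001]
395.4,-294.8,150,-1.539,1 -> [-13.55, -32.08, 48.59, 1.632, -0.001, -0.001]
395.4,-294.8,60,-1.539,1 -> [-4.55, -32.09, 48.6, 1.632, -0.001, -0.001]
```

Request:
{"op": "step_arm", "data": {
  "plan": [3.5, -4, 0, 0, 0, 0, 0, 3.5, -9, 0, 0, 0, 0, 0, 3.5, -13.5, 0, 0, 0, 0, 0, 3.5, -13.5, -2.5, 3.8, 0.13, 0, 0, 3.5, -13.5, -5, 7.6, 0.26, 0, 0, 3.5, -13.5, -7.5, 11.4, 0.39, 0, 0, 3.5, -13.5, -10, 15.2, 0.52, 0, 0, 3.5, -13.5, -12.5, 19, 0.65, 0, 0, 3.5, -13.5, -15, 22.8, 0.78, 0, 0, 3.5, -13.5, -17.5, 26.6, 0.91, 0, 0, 3.5, -13.5, -20, 30.4, 1.04, 0, 0, 3.5, -13.5, -22.5, 34.2, 1.17, 0, 0]
}}

```text
time: 27.32
ee_pos: [476.6, -143.8, 150.0]
tcp_rot: [2.692, 1.569, 0.04]
wrist_force: [0.7, -0.5, -0.4]
opening: 0.535
```

```bash
python3 mv.py 395.4,-294.8,150,-1.539,1 395.4,-294.8,60,-1.539,1
```

```text
t 27.32 p [ 476.6 -143.8  150. ] jaw a -1.081 tilt -1.0 F [ 0.7 -0.5 -0.4] open 0.535 q [ 0.66  0.33 -0.5   1.99  0.21  0.87 -1.04]
395.4,-294.8,150,-1.539,1 -> [-0.01, 9.51, 14.27, 0.458, -0.002, -0.0]
395.4,-294.8,60,-1.539,1 -> [8.99, 9.5, 14.28, 0.458, -0.002, -0.0]
```

Request:
{"op": "step_arm", "data": {
  "plan": [3.5, 0, 2.4, 3.6, 0.12, 0, 0, 3.5, 0, 4.8, 7.1, 0.24, 0, 0, 3.5, 0, 7.2, 10.7, 0.36, 0, 0, 3.5, 0, 9.5, 14.3, 0.458, -0.002, 0, 3.5, 2.5, 9.5, 14.3, 0.458, -0.002, 0, 3.5, 5, 9.5, 14.3, 0.458, -0.002, 0, 3.5, 5, 9.5, 14.3, 0.458, -0.002, 0, 3.5, 5, 9.5, 14.3, 0.458, -0.002, 0]
}}

```text
time: 28.32
ee_pos: [395.6, -295.0, 100.8]
tcp_rot: [1.968, 1.57, -1.141]
wrist_force: [0.1, -0.4, -0.9]
opening: 0.531
```

```bash
python3 - <<'E'
from h import *; from rig import r; import pickle
from mv import *
show()
P=pickle.load(open("poses.pkl","rb"))
c=r.camera("wrist"); im=c["color"][:,:,::-1].copy()
p,R,s=cur();a=np.arctan2(*R.as_matrix()[[1,0],1]); y=a+np.pi/2; z=p[2]-15
st=(p[0],p[1],y); print(st)
outline(im,c,"tile_cutter",st,z); outline(im,c,"tile_tray",P["tile_tray"])
t=r.trace("tile_cutter",c)
for d in t[:2]: 
    print(d["p"],d["bbox"]); m=cv2.morphologyEx(d["pixels"].astype(np.uint8),cv2.MORPH_CLOSE,np.ones((61,61),np.uint8)); print(fit("tile_cutter",[(c,m.astype(float))],st,z))
cv2.imwrite("pics/w14.png",im)
E
python3 mv.py 395.4,-294.8,26,-1.539,1
```

```text
t 28.32 p [ 395.6 -295.   100.8] jaw a -1.539 tilt -1.0 F [ 0.1 -0.4 -0.9] open 0.531 q [ 0.85  0.38 -0.33  2.04  0.18  0.75 -1.12]
(np.float64(395.74274266688263), np.float64(-295.09905499017987), np.float64(0.03172579033944789))
0.96 [323.0, 263.7, 102.7, 171.0]
(array([ 3.95722303e+02, -2.94982808e+02,  3.03697340e-02]), np.float64(0.3319643639451354))
t 28.43 p [ 395.7 -295.2  101. ] jaw a -1.539 tilt -1.0 F [-0.2 -0.5 -1.1] open 0.528 q [ 0.85  0.38 -0.33  2.04  0.18  0.75 -1.12]
395.4,-294.8,26,-1.539,1 -> [7.5, -0.05, 0.04, -0.0, -0.001, -0.002]
```

View pics/w14.png

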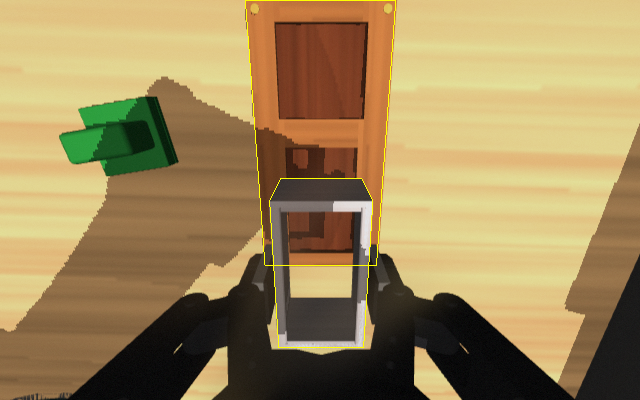

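Request:
{"op": "step_arm", "data": {
  "plan": [3.5, 3, -0.05, 0.05, 0, 0, 0, 3.5, 6, -0.05, 0.05, 0, 0, 0, 3.5, 7, -0.05, 0.05, 0, 0, 0, 3.5, 7.4, -0.05, 0.05, 0, 0, 0, 3.5, 7.6, -0.05, 0.05, 0, 0, 0, 3.5, 7.75, -0.05, 0.05, 0, 0, 0, 3.5, 7.9, -0.05, 0.05, 0, 0, 0, 3.5, 8, -0.05, 0.05, 0, 0, 0, 3.5, 8.05, -0.05, 0.05, 0, 0, 0, 3.5, 8.05, -0.05, 0.05, 0, 0, 0]
}}

```text
time: 29.68
ee_pos: [395.3, -294.9, 20.9]
tcp_rot: [2.04, 1.569, -1.07]
wrist_force: [-2.3, 2.1, 12.0]
opening: 0.532
```

```bash
python3 snap.py wrist w15.png
```

```text
t 29.68 p [ 395.3 -294.9   20.9] jaw a -1.539 tilt -1.0 F [-2.3  2.1 12. ] open 0.532 q [ 0.81  0.52 -0.28  2.07  0.25  0.58 -1.19]
```

View pics/w15.png

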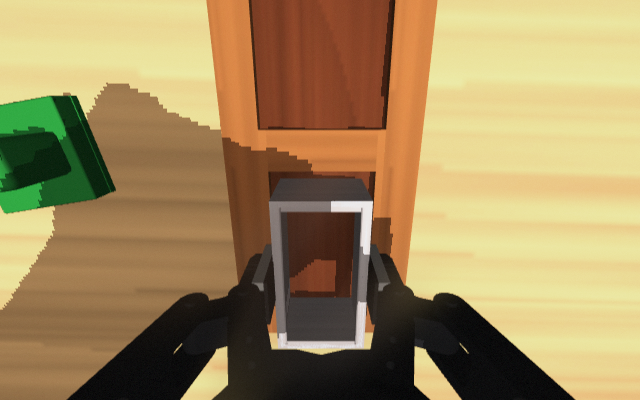

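Request:
{"op": "step_arm", "data": {
  "plan": [5, 0, 0, 0, 0, 0, 0, 6, 0, 0, 0, 0, 0, 0, 6, 0, 0, 0, 0, 0, 0, 6, -1.5, 0, 0, 0, 0, 0, 6, -5, 0, 0, 0, 0, 0, 6, -10, 0, 0, 0, 0, 0, 6, -16, 0, 0, 0, 0, 0, 6, -16, 0, 0, 0, 0, 0]
}}

```text
time: 30.72
ee_pos: [396.9, -295.7, 185.9]
tcp_rot: [2.323, 1.561, -0.787]
wrist_force: [-0.8, 0.5, -1.1]
opening: 0.707
```

```bash
python3 snap.py wrist w16.png; python3 mv.py 672.6,-189.6,180,1.924 672.6,-189.6,130,1.924 498.4,-291.5,130,1.603
```

```text
t 30.73 p [ 396.9 -295.7  185.9] jaw a -1.539 tilt -1.0 F [-0.8  0.5 -1.1] open 0.707 q [ 0.89  0.25 -0.36  1.97  0.11  0.92 -1.07]
t 30.77 p [ 395.8 -295.2  183.5] jaw a -1.539 tilt -1.0 F [ 0.3  0.7 -1.2] open 0.707 q [ 0.89  0.26 -0.36  1.98  0.12  0.92 -1.07]
672.6,-189.6,180,1.924 -> [0.41, -9.68, -27.99, -0.322, -0.003, -0.006]
672.6,-189.6,130,1.924 -> [5.41, -9.71, -27.97, -0.322, -0.003, -0.006]
498.4,-291.5,130,1.603 -> [5.39, -0.07, -10.24, -0.001, -0.004, -0.005]
```

View pics/w16.png

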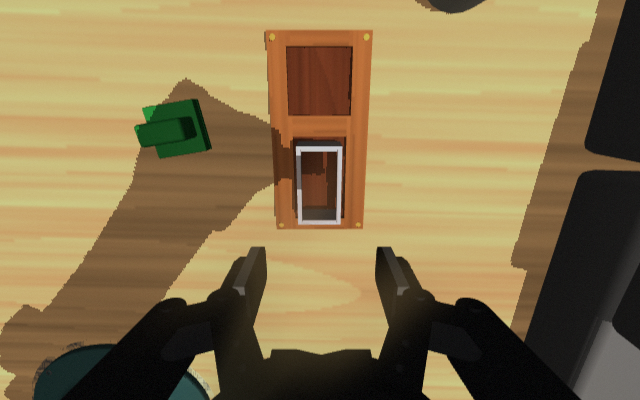

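Request:
{"op": "step_arm", "data": {
  "plan": [5, 0.4, -1.9, -5.6, -0.06, 0, 0, 5, 0.4, -3.9, -11.2, -0.13, 0, 0, 5, 0.4, -5.8, -16.8, -0.19, 0, 0, 5, 0.4, -7.7, -22.4, -0.26, 0, 0, 5, 0.4, -9.7, -28, -0.322, -0.003, -0.006, 5, 2.5, -9.7, -28, -0.322, -0.003, -0.006, 5, 5, -9.7, -28, -0.322, -0.003, -0.006, 5, 5, -9.7, -28, -0.322, -0.003, -0.006, 5, 5, -9.7, -28, -0.322, -0.003, -0.006]
}}

```text
time: 31.9
ee_pos: [672.7, -189.9, 134.8]
tcp_rot: [-2.271, 1.57, 1.224]
wrist_force: [0.5, -1.0, 0.1]
opening: 0.583
```

```bash
python3 look.py stamp w17.png; python3 mv.py 672.6,-189.6,24,1.924
```

```text
prior [ 6.72566e+02 -1.89598e+02  3.53000e-01] wrist [ 6.72959e+02 -1.89052e+02  3.67000e-01] 0.033 0.91
t 32.0 p [ 673.1 -189.9  135.3] jaw a -1.218 tilt -1.0 F [-0.3  0.4 -0.2] open 0.587 q [ 0.52  0.68 -0.43  1.48  0.31  1.05 -1.2 ]
672.6,-189.6,24,1.924 -> [11.13, -0.05, 0.05, -0.0, -0.001, -0.0]
```

View pics/w17.png

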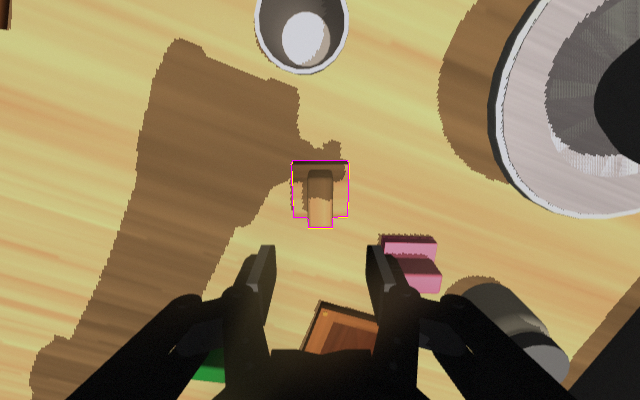

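Request:
{"op": "step_arm", "data": {
  "plan": [5, 4, -0.05, 0.05, -0.005, 0, 0, 5, 7, -0.05, 0.05, -0.005, 0, 0, 5, 9, -0.05, 0.05, -0.005, 0, 0, 5, 10.4, -0.05, 0.05, -0.005, 0, 0, 5, 11.1, -0.05, 0.05, -0.005, 0, 0, 5, 11.1, -0.05, 0.05, -0.005, 0, 0, 1.5, 11.1, -0.05, 0.05, -0.005, 0, 0, 1.5, 11.1, -0.05, 0.05, -0.005, 0, 0, 1.5, 11.1, -0.05, 0.05, -0.005, 0, 0, 1.5, 11.1, -0.05, 0.05, -0.005, 0, 0, 1.5, 11.1, -0.05, 0.05, -0.005, 0, 0],
  "squeeze": 35
}}

```text
time: 33.38
ee_pos: [673.1, -189.7, 25.2]
tcp_rot: [2.685, 1.568, -0.099]
wrist_force: [-1.1, -0.7, 7.1]
opening: 0.25
```

```bash
python3 mv.py 498.4,-291.5,150,1.603 498.4,-291.5,100,1.603
```

```text
t 33.38 p [ 673.1 -189.7   25.2] jaw a -1.213 tilt -1.0 F [-1.1 -0.7  7.1] open 0.25 q [ 0.49  0.81 -0.39  1.52  0.37  0.88 -1.24]
498.4,-291.5,150,1.603 -> [-12.52, 3.42, 19.9, 0.326, -0.002, -0.001]
498.4,-291.5,100,1.603 -> [-7.52, 3.42, 19.92, 0.326, -0.002, -0.001]
```

Request:
{"op": "step_arm", "data": {
  "plan": [1.5, -3, 0, 0, 0, 0, 0, 1.5, -7, 0, 0, 0, 0, 0, 1.5, -11, 0, 1, 0, 0, 0, 1.5, -12.5, 0.9, 5, 0.08, 0, 0, 1.5, -12.5, 1.7, 10, 0.16, 0, 0, 1.5, -12.5, 2.6, 15, 0.24, 0, 0, 1.5, -12.5, 3.4, 19.9, 0.326, 0, 0, 1.5, -10, 3.4, 19.9, 0.326, -0.002, 0, 1.5, -7.5, 3.4, 19.9, 0.326, -0.002, 0, 1.5, -7.5, 3.4, 19.9, 0.326, -0.002, 0, 1.5, -7.5, 3.4, 19.9, 0.326, -0.002, 0]
}}

```text
time: 34.75
ee_pos: [498.9, -291.4, 100.7]
tcp_rot: [2.471, 1.569, -0.638]
wrist_force: [0.4, 0.5, -0.6]
opening: 0.248
```

```bash
python3 - <<'E'
from h import *; from rig import r; import pickle
from mv import *
show()
P=pickle.load(open("poses.pkl","rb"))
c=r.camera("wrist"); im=c["color"][:,:,::-1].copy()
p,R,s=cur();a=np.arctan2(*R.as_matrix()[[1,0],1]); y=a+np.pi/2; z=p[2]-25.2
st=(p[0],p[1],y); print(st)
outline(im,c,"stamp",st,z); outline(im,c,"tile_tray",P["tile_tray"])
t=r.trace("stamp",c)
for d in t[:1]: 
    print(d["p"],d["bbox"]); print(fit("stamp",[(c,d["pixels"].astype(float))],st,z))
cv2.imwrite("pics/w18.png",im)
E
python3 mv.py 498.4,-291.5,31,1.603
```

```text
t 34.75 p [ 498.9 -291.4  100.7] jaw a -1.539 tilt -1.0 F [ 0.4  0.5 -0.6] open 0.248 q [ 0.76  0.51 -0.36  1.83  0.24  0.84 -1.26]
(np.float64(499.0830312660685), np.float64(-291.46783534150046), np.float64(0.03224164089384107))
0.8 [146.4, 252.8, 95.9, 72.0]
(array([ 4.99083031e+02, -2.91467835e+02,  3.22416409e-02]), np.float64(1.0))
t 34.85 p [ 499.  -291.5  100.8] jaw a -1.539 tilt -1.0 F [-0.1 -0.  -0.3] open 0.253 q [ 0.76  0.51 -0.36  1.83  0.24  0.84 -1.26]
498.4,-291.5,31,1.603 -> [6.98, -0.01, 0.08, 0.0, -0.002, -0.001]
```

View pics/w18.png

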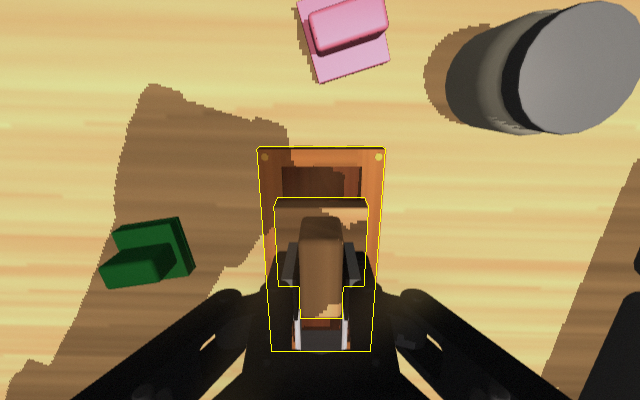

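Request:
{"op": "step_arm", "data": {
  "plan": [1.5, 3, 0, 0.05, 0, 0, 0, 1.5, 5, 0, 0.05, 0, 0, 0, 1.5, 6, 0, 0.05, 0, 0, 0, 1.5, 6.4, 0, 0.05, 0, 0, 0, 1.5, 6.6, 0, 0.05, 0, 0, 0, 1.5, 6.75, 0, 0.05, 0, 0, 0, 1.5, 6.9, 0, 0.05, 0, 0, 0, 1.5, 7, 0, 0.05, 0, 0, 0, 1.5, 7.02, 0, 0.05, 0, 0, 0]
}}

```text
time: 35.98
ee_pos: [498.8, -291.8, 31.1]
tcp_rot: [2.389, 1.568, -0.721]
wrist_force: [-3.3, 1.3, 9.6]
opening: 0.245
```

```bash
python3 snap.py wrist w19.png
```

```text
t 35.98 p [ 498.8 -291.8   31.1] jaw a -1.539 tilt -1.0 F [-3.3  1.3  9.6] open 0.245 q [ 0.73  0.62 -0.32  1.86  0.29  0.71 -1.3 ]
```

View pics/w19.png

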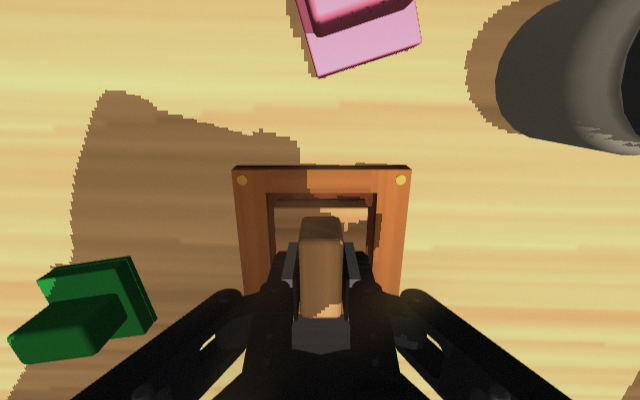

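Seated with contact at the expected height. Release, retreat up and clear.

Request:
{"op": "step_arm", "data": {
  "plan": [3, 0, 0, 0, 0, 0, 0, 4.5, 0, 0, 0, 0, 0, 0, 4.5, 0, 0, 0, 0, 0, 0, 4.5, -1.5, 0, 0, 0, 0, 0, 4.5, -5, 0, 0, 0, 0, 0, 4.5, -10, 0, 0, 0, 0, 0, 4.5, -16, 0, 0, 0, 0, 0, 4.5, -20, 0, 3, 0, 0, 0, 4.5, -20, 0, 8, 0, 0, 0, 4.5, -20, 0, 8, 0, 0, 0]
}}

```text
time: 37.28
ee_pos: [415.8, -294.6, 232.5]
tcp_rot: [2.036, 1.566, -1.076]
wrist_force: [0.2, -0.1, -0.4]
opening: 0.524
```

```bash
python3 snap.py wrist w20.png; python3 snap.py scene s20.png; python3 snap.py top t20.png; python3 snap.py scene s20a.png 140,90,340,190
```

```text
t 37.27 p [ 415.8 -294.6  232.5] jaw a -1.541 tilt -1.0 F [ 0.2 -0.1 -0.4] open 0.524 q [ 0.9   0.23 -0.4   1.89  0.11  1.04 -1.08]
t 37.33 p [ 417.5 -294.3  232.3] jaw a -1.54 tilt -1.0 F [ 0.5 -0.6  0.1] open 0.526 q [ 0.9   0.23 -0.4   1.89  0.11  1.04 -1.08]
t 37.38 p [ 418.5 -294.   232. ] jaw a -1.539 tilt -1.0 F [0.1 0.8 0.3] open 0.526 q [ 0.9   0.23 -0.4   1.88  0.11  1.04 -1.08]
t 37.42 p [ 419.  -293.8  231.7] jaw a -1.538 tilt -1.0 F [-0.   0.4  0.6] open 0.525 q [ 0.9   0.23 -0.4   1.88  0.11  1.04 -1.08]
```

View pics/w20.png

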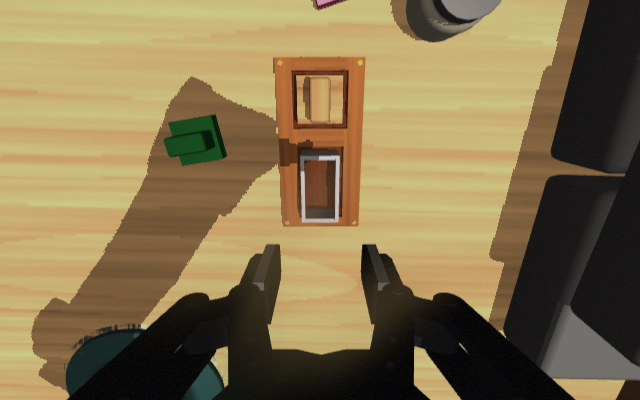

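View pics/t20.png

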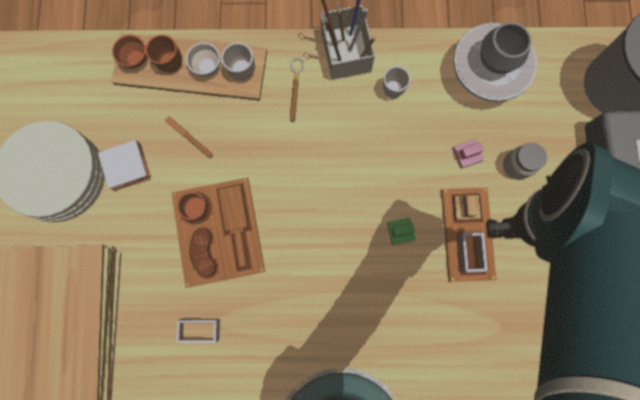

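View pics/s20a.png

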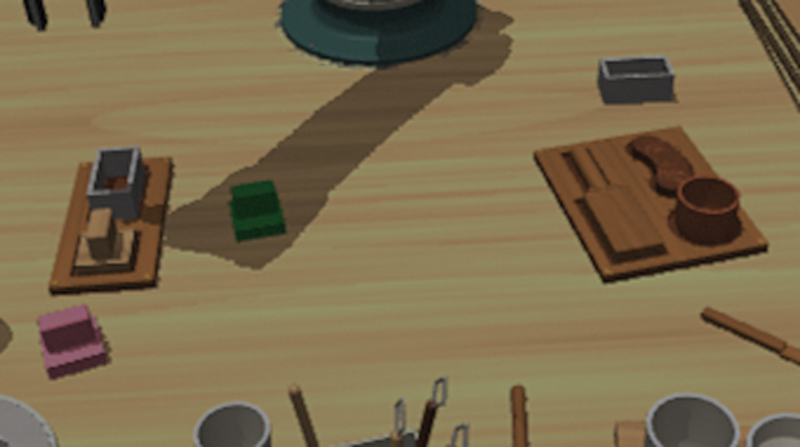

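Run:
```python
from h import *; from rig import r; import pickle
P=pickle.load(open("poses.pkl","rb"))
def at(t,x,y): c,s=np.cos(t[2]),np.sin(t[2]); return np.array([t[0]+c*x-s*y,t[1]+s*x+c*y,t[2]])
T={"paddle":at(P["pot_tray"],42.5,-46),"kidney_rib":at(P["pot_tray"],-42.5,45.5),"water_pot":at(P["pot_tray"],63,40),"tile_cutter":at(P["tile_tray"],-44,0),"stamp":at(P["tile_tray"],59,0)}
c=r.camera("scene"); im=cv2.resize(c["color"][:,:,::-1],None,fx=3,fy=3,interpolation=cv2.INTER_CUBIC)
for k,p in T.items():
    outline(im,c,k,p,6,k=3)
    t=r.trace(k,c); u=proj(c,np.array([[p[0],p[1],16]]))[0]
    t=[d for d in t if np.hypot(d["bbox"][0]-u[0],d["bbox"][1]-u[1])<20]
    if t:
        m=t[0]["pixels"].astype(np.uint8)
        if k=="tile_cutter": m=cv2.morphologyEx(m,cv2.MORPH_CLOSE,np.ones((21,21),np.uint8))
        f,e=fit(k,[(c,m.astype(float))],p,6); print(k,"target",p.round(2),"diff",(f-p).round(2),round(e,3))
cv2.imwrite("pics/s21.png",np.hstack([im[400:660,450:750],im[400:660,1080:1440]]))
```

```text
paddle target [4.9847e+02 2.4336e+02 2.0000e-01] diff [-1.6  -0.13 -0.02] 0.091
water_pot target [5.0176e+02 3.3170e+02 2.0000e-01] diff [ 1.97 -2.94 -0.02] 0.074
tile_cutter target [ 3.9545e+02 -2.9477e+02  3.0000e-02] diff [-1.19  1.16  0.02] 0.109
stamp target [ 4.9839e+02 -2.9147e+02  3.0000e-02] diff [-0.69  0.24  0.02] 0.083
```

View pics/s21.png

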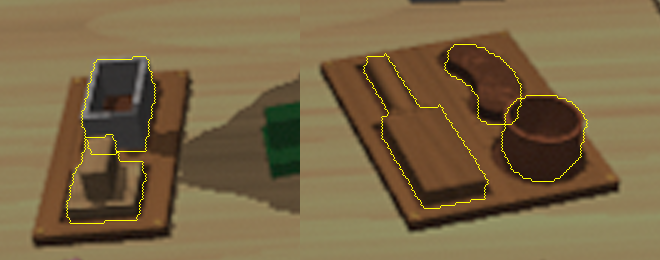

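```bash
python3 -c "
from rig import r
from mv import show; show(); print(r.job_done())"
```

```text
t 37.77 p [ 418.7 -293.7  230.8] jaw a -1.538 tilt -1.0 F [ 0.4  0.2 -0.6] open 0.527 q [ 0.9   0.24 -0.4   1.88  0.11  1.04 -1.08]
the job is handed in; nothing more can be done
None
```

Both kits are made up and the job is handed in, at about 38 s. I placed the tools in the order listed:
- **Coil-pot tray:** paddle, kidney rib and water pot. I lowered the pot in steps of 1 mm or less until it touched at the expected height, before opening the jaws.
- **Tile tray:** tile cutter and pattern stamp. I took the rightmost of the two tile cutters and the natural-wood stamp, not the green or pink one.

**Last checks:**
- **Positions:** silhouette fits in the scene camera put the paddle, pot, cutter and stamp within 1–4 mm of their seated positions. The pot was the farthest off, by about 3.5 mm, against 6 mm of clearance all round. The paddle, cutter and stamp were within 2 mm.
- **Kidney rib:** the network did not find it in the last picture, so I checked it only by eye. It lies in its cut-out and matches the predicted outline in the scene view.
- **Leave-alone items:** the loop tool, cup and wooden knife look unmoved in the final top view.
- **Forces:** the gripper was clear of everything at the end. Wrist force stayed at or below about 12 N in every reading I took.

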